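# Ready the bench for a stain-matching test

## Robot

A 6-joint arm with a two-finger parallel gripper is mounted at the origin on the work surface. World frame = base frame: x ahead of the robot, y to its left, z up, the work surface at z = 0. Lengths are in mm, angles in rad, forces in N, time in s.
With the tool pointing down it reaches from about 325 to 775 mm from the base axis. Payload 5.5 kg.
Tool frame: the origin (TCP) lies at the very end of the fingers, on their centre line; the grasp point (between the pads) lies 19 mm behind it (tcp_to_grasp is the distance from the TCP to the grasp point, in mm); z points along the fingers, y is the line along which they close (so a half turn about z gives the same grasp; the last joint's range is limited). The gripper opens to 88 mm and grips with 3 to 60 N. Pads are 20 mm wide; open, the fingers measure 115 mm over their backs; the gripper's body (75 mm by 178 mm) begins 61 mm behind the grasp point.
Start: joints at [1.237, 0.091, 1.231, -0, 1.82, -0.057], TCP at [163.971, 577.174, 222.631] pointing down, gripper open.
Joint ranges: [-2.87, 2.87], [-0.86, 2.18], [0.17, 2.46], [-1.51, 4.65], [0.06, 2.69], [-2.65, 2.65]. Speed limits (rad/s): [2.57, 2.57, 3.01, 3.14, 3.14, 3.14].

## Interface

Orientations are given as a unit quaternion [x, y, z, w].
In Python, from cell import * gives the robot as it stands. The module is installed in compiled form; this text tells all that it offers.
- The arm moves only by the tool step_arm, never from a script. Its argument "targets" is a list of rows, each an object with "travel": the shift along the world's x, y, z in mm, a list of three; "yaw": the turn about the world's z in rad; "fingers": the finger opening in mm, from 0 to 87.8. A call has 1 to 5 rows; each row is the pose to reach, as a shift and turn from the pose commanded when the call began; what a row does not reach only later rows make up. A row lasts 1/10 s, in which the tool goes at most 50 mm and 8.59 degrees, less where a joint would pass 70% of its speed; a pose out of reach is approached as far as the arm can. A call with a gripper value outside its range is refused whole. The fingers move at their own pace and stop on an object; the grip force is fixed at half the most. Time passes only in rows, so rows that repeat a pose let the fingers close. It gives the time, the measured TCP pose, the force, the opening and the grip force at its end, in the units of the state.
- observe(): the state, without advancing time (a new reading comes with each control period).
- grab_frame(name): name is "scene" or "side" or "wrist"; returns the picture (480x640x3 uint8, red, green, blue); there is no depth.
- calibration(name): a dict with "vertical_fov" (degrees; the focal length in pixels is half the picture's height over the tangent of half this angle, whatever the lens; pixels are square), "cx", "cy" (the principal point, pixels), "T" (4x4, takes a point from camera to world coordinates). Camera axes: x right, y down, z forward; pixel columns grow to the right and rows downward; lengths in mm; the calibration is good to about 2 mm. A picture is of the moment at which its call begins: read the wrist's pose just before it. calibration takes no time and is no camera call; for the wrist camera it gives the pose at the moment of the call.
- close_job(): hands the job in; it is judged then, once.
The state is a dict: "t": time; "joint_pos": joint angles; "dq": joint speeds; "tau": joint torques, N m; "position": TCP position; "eef_rot": TCP orientation; "ft_force": force on the tool from outside, world axes, zero at the start; "moment": the same for the moment, N m; "gripper_width": opening from 0.0 (shut) to 1.0 (fully open); "grip_force": force on a finger pad.
Only numpy, scipy, OpenCV 4.12 (cv2) and the standard library are available. Lean on these libraries where they do the work, as an engineer would, in place of code of your own. Each camera call takes 0.05 s, during which the arm holds its last target. There are 200 camera calls.

## Task

Get the bench ready for a stain-matching test: stand every mixing pot upright on the black rubber mat and scrub each of them there with the long bottle brush from the tool rail, at least two full strokes up and down inside the pot and right to the bottom each time, working from the pale finish to the dark one so that no dark stain is carried over: first the glass jar, then the white mug, then the steel tin (one may be missing). Hang the brush back in its own slot, lay the loose wooden sample blanks flat on the stack on the squaring board, the same way round, and tap the stack until its edges are flush and every blank is up against both fences. Leave the wax tin and the cork block where they are.

Things in the scene. Friction and masses are not known exactly. Their poses are not given: they have to be found in the camera images.
- mat: black rubber mat lying fixed on the bench, 160 (x) x 330 (y) x 4 mm; origin at the centre of its underside. A pot counts as on it when its whole foot is on it.
- jar: clear glass jar, straight open cylinder, outer diameter 62 mm, height 95 mm, wall 4 mm, floor 6 mm thick, about 220 g, loose; origin at the centre of its underside, z up through the mouth. May be absent.
- mug: white stoneware mug, outer diameter 64 mm at the rim, height 80 mm, wall 4 mm, floor 5 mm thick, about 240 g, loose, with a handle that stands out 37 mm at its +y side (grip it across its x); origin at the centre of its underside, z up. May be absent.
- tin: open steel tin, straight cylinder, the lowest of the three pots, outer diameter 66 mm, height 70 mm, wall 3 mm, floor 5 mm thick, about 200 g, loose; origin at the centre of its underside, z up. May be absent.
- brush: long bottle brush hanging upright, bristles down, 90 g, loose; origin at the centre of the bristles' lower tip, z up along the brush, round about z. Bristle head z = 1 to 70 mm, 37 mm across (soft, giving way, around a stiff core 24 mm across); wire shaft 8 mm across up to 130 mm; wooden handle 130 to 208 mm (shoulder 26 mm across, from 141 mm 22 mm across).
- rail: slotted wooden tool rail on two end posts, fixed: board 60 (x) x 200 (y) x 18 mm, top 155 mm above the bench, three slots 14 mm wide open to its -x side; origin on the bench under its centre. The brush hangs in the middle slot by its handle's shoulder, tip 25 mm above the bench. Fixed tools in the outer slots, 62 mm to either side, reach 225 mm above the bench.
- rail_slot (a point): point in the rail's middle slot, at the height of the board's top, where the brush's axis belongs: 30 mm in from the open end, 7 mm before the closed end; axes as the rail's. The brush's head is wider than the slot: raised a few mm it slides out along -x and back in along +x, shaft in the slot.
- board: squaring board, fixed: plywood base 170 x 170 x 12 mm with two fences 15 mm thick that stand 36 mm above the base's top, one along its +x edge (inner face at x = 70 mm), one along its -y edge (inner face at y = -70 mm); origin at the centre of its underside
- board_corner (a point): inner corner of the two fences at the level of the base's top (axes as the board's: the fences lie towards +x and -y from it, the stack towards -x and +y). A blank that is tight in the corner has its origin at x = -32, y = +50 mm from here.
- blank1: thin pale wooden sample blank, 64 (its x) x 100 (its y) x 6 mm (z), 25 g, loose; origin at the centre of its underside. Lowest of the stack of three that lies askew on the squaring board.
- blank2: thin pale wooden sample blank, 64 (its x) x 100 (its y) x 6 mm (z), 25 g, loose; origin at the centre of its underside. Second of that stack.
- blank3: thin pale wooden sample blank, 64 (its x) x 100 (its y) x 6 mm (z), 25 g, loose; origin at the centre of its underside. Third of that stack.
- blank4: thin pale wooden sample blank, 64 (its x) x 100 (its y) x 6 mm (z), 25 g, loose; origin at the centre of its underside. Loose on the bench, to the robot's right behind the squaring board. May be absent.
- blank5: thin pale wooden sample blank, 64 (its x) x 100 (its y) x 6 mm (z), 25 g, loose; origin at the centre of its underside. Loose on the bench, to the robot's left behind the mat. May be absent.
- wax: flat closed aluminium wax tin, diameter 62, height 32 mm, not to be disturbed; origin at the centre of its underside
- cork: cork sanding block 90 (x) x 50 (y) x 30 mm, not to be disturbed; origin at the centre of its underside
There are look-alikes about, which are no part of the job. There is more than one size of the board; the job needs the larger.

How it is judged (in metres and radians):
On the way, in this order (a step that is already met when the one before it is completed fails the run):
1. brush down at the bottom of the glass jar, which stands on the mat (z of brush in the frame of jar between -0.003 and 0.022 m and horizontal distance between brush and jar below 0.027 m and x of jar in the frame of mat between -0.05 and 0.05 m and y of jar in the frame of mat between -0.136 and 0.136 m and z of jar in the frame of mat between -0.002 and 0.01 m and angle between jar's own z axis and vertical below 0.1 rad), for 0.05 s.
2. brush drawn up inside the glass jar (tip 45 mm or more above its underside) (z of brush in the frame of jar between 0.045 and 0.105 m and horizontal distance between brush and jar below 0.027 m), for 0.05 s.
3. brush down at the bottom of the glass jar again (all of step 1), for 0.05 s.
4. brush down at the bottom of the mug, which stands on the mat (z of brush in the frame of mug between -0.003 and 0.022 m and horizontal distance between brush and mug below 0.028 m and x of mug in the frame of mat between -0.05 and 0.05 m and y of mug in the frame of mat between -0.136 and 0.136 m and z of mug in the frame of mat between -0.002 and 0.01 m and angle between mug's own z axis and vertical below 0.1 rad), for 0.05 s.
5. brush drawn up inside the mug (tip 45 mm or more above its underside) (z of brush in the frame of mug between 0.045 and 0.09 m and horizontal distance between brush and mug below 0.028 m), for 0.05 s.
6. brush down at the bottom of the mug again (all of step 4), for 0.05 s.
7. brush down at the bottom of the tin, which stands on the mat (z of brush in the frame of tin between -0.003 and 0.022 m and horizontal distance between brush and tin below 0.03 m and x of tin in the frame of mat between -0.05 and 0.05 m and y of tin in the frame of mat between -0.136 and 0.136 m and z of tin in the frame of mat between -0.002 and 0.01 m and angle between tin's own z axis and vertical below 0.1 rad), for 0.05 s.
8. brush drawn up inside the tin (tip 45 mm or more above its underside) (z of brush in the frame of tin between 0.045 and 0.08 m and horizontal distance between brush and tin below 0.03 m), for 0.05 s.
9. brush down at the bottom of the tin again (all of step 7), for 0.05 s.
At the end, for the whole second after the job is handed in: Every pot present upright, whole foot on the mat; brush hanging upright in the middle slot, within 20 mm of its place; every blank present flat in one stack on the squaring board, within 3.5 mm of touching each fence and 0.05 rad of square; all released and at rest (x of jar in the frame of mat between -0.05 and 0.05 m and y of jar in the frame of mat between -0.136 and 0.136 m and z of jar in the frame of mat between -0.002 and 0.01 m and angle between each of jar, mug, tin's own z axis and vertical below 0.1 rad and linear speed of each of jar, mug, tin, blank1, blank2, blank3, blank4, blank5, brush below 0.02 m/s and x of mug in the frame of mat between -0.05 and 0.05 m and y of mug in the frame of mat between -0.136 and 0.136 m and z of mug in the frame of mat between -0.002 and 0.01 m and x of tin in the frame of mat between -0.05 and 0.05 m and y of tin in the frame of mat between -0.136 and 0.136 m and z of tin in the frame of mat between -0.002 and 0.01 m and x of blank1 in the frame of board_corner between -0.0355 and -0.0285 m and y of blank1 in the frame of board_corner between 0.0465 and 0.0535 m and angle between the x axis of each of blank1, blank2, blank3, blank4, blank5 and the x axis of board, either way round below 0.05 rad and angle between the z axis of each of blank1, blank2, blank3, blank4, blank5 and the z axis of board, either way round below 0.06 rad and x of blank2 in the frame of board_corner between -0.0355 and -0.0285 m and y of blank2 in the frame of board_corner between 0.0465 and 0.0535 m and x of blank3 in the frame of board_corner between -0.0355 and -0.0285 m and y of blank3 in the frame of board_corner between 0.0465 and 0.0535 m and x of blank4 in the frame of board_corner between -0.0355 and -0.0285 m and y of blank4 in the frame of board_corner between 0.0465 and 0.0535 m and x of blank5 in the frame of board_corner between -0.0355 and -0.0285 m and y of blank5 in the frame of board_corner between 0.0465 and 0.0535 m and horizontal distance between brush and rail_slot below 0.02 m and angle between brush's own z axis and vertical below 0.15 rad and z of brush in the frame of rail between 0.019 and 0.031 m).
It fails at once if the flat wax tin is disturbed (shoved more than 50 mm) (distance of wax from where it was at the start of the episode above 0.05 m).
It fails at once if the cork sanding block is disturbed (shoved more than 50 mm) (distance of cork from where it was at the start of the episode above 0.05 m).
Of jar, mug, tin only 2 to 3 are there at a start; the rules pass over those that are not, and their reading is None.
Of blank4, blank5 only 1 to 2 are there at a start; the rules pass over those that are not, and their reading is None.
At some moment in a run one of jar, mug, tin may be knocked a few centimetres aside while the robot is not near it.
It also fails if it takes over 210 s, if anything falls off the work surface, if the arm or the gripper's body presses on something with over 40 N, if the wrist force passes 120 N, or if a joint passes its speed limit or range.

## Working session

There is one attempt and no reset: what is moved stays moved. The work goes in short steps, Python scripts to look and compute and a tool call to move; the robot and the scene stay as the last step left them, time stands still between calls to the robot, and variables do not carry over. Pictures are saved under pics/ and viewed, at most 14 in all, crops included, and the job is handed in when it is done.

Besides the shell and the picture viewer there is one more tool, called after "Call:" in YAML: its name, and indented under it one key for each argument. step_arm: Moves the arm, as the interface text tells. Its arguments: {"type":"object","properties":{"targets":{"type":"array"}},"required":["targets"]}

```bash
mkdir -p pics; cat > h.py <<'E'
from cell import *
import numpy as np, cv2
def cam(name):
    c=calibration(name); f=240/np.tan(np.radians(c["vertical_fov"])/2)
    return f,c["cx"],c["cy"],np.array(c["T"])
def ray(c,u,v,z):
    f,cx,cy,T=c
    d=T[:3,:3]@np.array([(u-cx)/f,(v-cy)/f,1.]); o=T[:3,3]
    return o+d*(z-o[2])/d[2]
def proj(c,p):
    f,cx,cy,T=c
    q=T[:3,:3].T@(np.array(p,float)-T[:3,3]); return np.array([q[0]/q[2]*f+cx,q[1]/q[2]*f+cy])
def shot(name,fn=None):
    c=cam(name); im=cv2.cvtColor(np.array(grab_frame(name)),cv2.COLOR_RGB2BGR)
    if fn: cv2.imwrite('pics/'+fn,im)
    return c,im
E
python3 - <<'E'
from h import *
for n in ["scene","side","wrist"]:
    c,im=shot(n,n+'1.png'); print(n,c[0],c[1],c[2],c[3].round(3).tolist())
s=observe(); print(s)
E
```

```text
scene 460.7912602936959 324.07259698095396 238.628017363499 [[0.389, 0.729, -0.563, 1018.931], [0.921, -0.317, 0.227, -251.419], [-0.013, -0.607, -0.794, 926.25], [0.0, 0.0, 0.0, 1.0]]
side 472.97151228407273 318.20248467387023 239.19660217993615 [[0.938, -0.25, 0.238, 222.317], [-0.345, -0.698, 0.627, -672.504], [0.009, -0.671, -0.741, 872.162], [0.0, 0.0, 0.0, 1.0]]
wrist 380.62920228691263 318.3615400355174 240.3793104329317 [[0.274, 0.928, 0.254, 93.533], [0.962, -0.264, -0.075, 597.984], [-0.002, 0.265, -0.964, 382.823], [0.0, 0.0, 0.0, 1.0]]
{'t': 0.15, 'joint_pos': array([ 1.23728331e+00,  9.16983697e-02,  1.23162490e+00,  2.03676996e-06,
        1.81978441e+00, -5.67122152e-02]), 'dq': array([ 0.00017051, -0.00287854, -0.00112963, -0.00055485, -0.0004153 ,
       -0.0004456 ]), 'tau': array([ 1.46996590e-03, -4.47046423e+01, -4.06906986e+01,  6.98040705e-02,
        2.75165186e-02, -1.08017480e-04]), 'position': array([163.90220859, 576.94585265, 221.7503316 ]), 'eef_rot': array([ 1.37958701e-01,  9.90437693e-01, -7.42947188e-04, -1.47832552e-04]), 'ft_force': array([ 0.18911955, -0.41728558,  0.81209665]), 'moment': array([-0.0311409 , -0.00646892,  0.04058009]), 'grip_force': 0.0, 'gripper_width': 1.0009537041417857}
```

View pics/scene1.png

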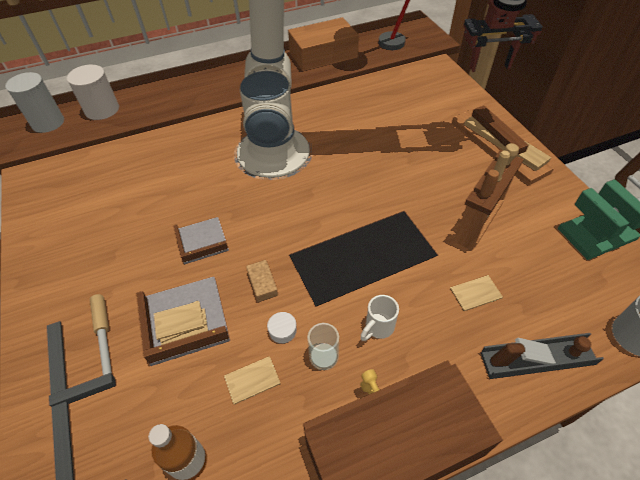

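View pics/side1.png

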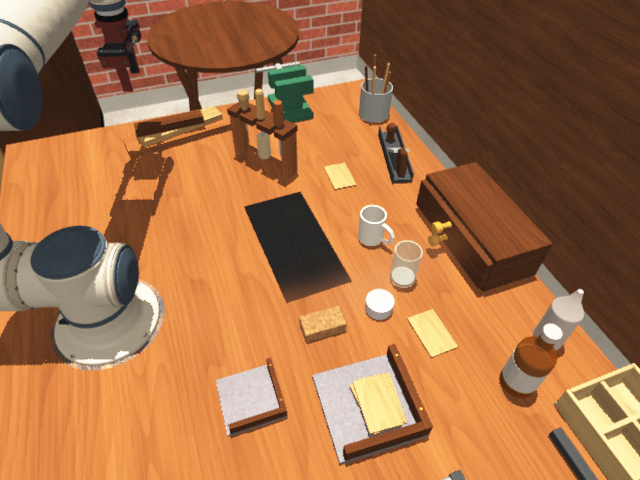

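The scene picture shows the mat at (363,256), the jar at (323,346), the mug at (381,317) and the wax tin at (282,327), with the cork at (262,281). The larger board is at (183,320) with the stack, and there is a smaller look-alike at (203,238). Loose blanks are at (252,380) and (475,292), and the rail is near (490,185). No steel tin is on the bench.

Things that could be confused:
- **Tin:** the grey pots at (35,103) and (92,92) in the background and the pencil pot at (628,325) are not it.
- **Board:** (183,320) is the larger, (203,238) the smaller.
- **Rail or stand:** (490,185) against the clamp at (510,145).

I'll check these in one crop montage and measure at the same time.

```bash
python3 - <<'E'
from h import *
S=cv2.imread('pics/scene1.png');D=cv2.imread('pics/side1.png')
def crop(im,x,y,w,h): return cv2.resize(im[y:y+h,x:x+w],(400,300),interpolation=cv2.INTER_CUBIC)
m=np.vstack([np.hstack([crop(S,430,95,160,120*1),crop(D,215,80,120,90)]),np.hstack([crop(S,120,265,120,90),crop(S,290,280,120,90)])])
cv2.imwrite('pics/m1.png',m)
cs,cd=cam('scene'),cam('side')
def blobs(im,lo,hi,amin,name,c,z,hsv=True):
    h=cv2.cvtColor(im,cv2.COLOR_BGR2HSV)
    k=cv2.inRange(h,lo,hi); k=cv2.morphologyEx(k,cv2.MORPH_OPEN,np.ones((3,3)))
    for q in cv2.findContours(k,cv2.RETR_EXTERNAL,cv2.CHAIN_APPROX_NONE)[0]:
        if cv2.contourArea(q)<amin: continue
        W=np.array([ray(c,*p,z)[:2] for p in q[:,0]],np.float32)
        r=cv2.minAreaRect(W)
        if max(r[1])<500: print(name,q[:,0].mean(0).round(),np.round(r[0],1),np.round(r[1],1),round(r[2],1))
for im,c,n in((S,cs,'scene'),(D,cd,'side')):
    blobs(im,(0,0,0),(180,255,42),3000,n+' mat',c,4)
    blobs(im,(15,60,150),(30,150,255),150,n+' blank',c,6)
    blobs(im,(0,0,160),(180,45,255),150,n+' white',c,32)
E
```

```text
scene blank [251. 379.] [ 639.2 -264.7] [ 64.3 101.5] 1.7
scene blank [182. 325.] [ 452.9 -371.3] [112.1  83.8] 85.4
scene blank [ 97. 312.] [ 350.5 -539.5] [27.3 93.7] 89.8
scene blank [477. 292.] [646.9 273. ] [101.4  64.4] 86.1
scene blank [261. 278.] [ 412.2 -169.5] [50.3 91.2] 88.3
scene blank [535. 155.] [328.1 687.9] [70.9 63.5] 16.3
scene white [159. 434.] [ 682.8 -454.2] [34.3 35.7] 27.6
scene white [576. 449.] [1024.3  255.9] [125.8 351.5] 2.6
scene white [324. 354.] [ 660.3 -113.5] [47.4 47.5] 66.7
scene white [536. 350.] [823.3 290.8] [64.2 41. ] 53.2
scene white [103. 351.] [ 471.1 -530. ] [ 11.1 106.1] 89.9
scene white [281. 325.] [ 561.1 -169.4] [58.1 59.4] 69.3
scene white [287. 166.] [107.4  14.4] [ 47.9 138.5] 24.7
scene white [596. 168.] [465.6 796. ] [109.7 162.7] 1.3
scene white [23. 82.] [-626.1 -664.2] [109.2 102.5] 66.0
scene white [75. 77.] [-577.4 -493.4] [119.9 179.1] 20.3
scene white [166.  61.] [-558.1 -195.5] [407.6  95.1] 89.8
scene white [443.  21.] [-387.4  812.9] [ 71.8 122.2] 57.6
scene white [364.  14.] [-557.6  584.8] [354.6  95.1] 89.5
scene whit
[... 468 characters left out ...]
431.4 -370.6] [163.7 150. ] 86.4
side white [552. 331.] [ 856.5 -361.4] [38.3 38.3] 7.7
side white [570. 306.] [ 931.1 -316.8] [97.1 62.6] 51.2
side white [379. 301.] [ 554.7 -173.3] [63.  58.2] 65.9
side white [149. 303.] [91.  -6.7] [ 34.3 124.5] 14.6
side white [403. 275.] [ 633.  -128.3] [48.1 48.4] 70.2
side white [105. 270.] [  7.  120.3] [109.9  32.1] 79.7
side white [376. 225.] [644.8  37.9] [135.6  79.9] 66.4
side white [144. 104.] [169.9 776.5] [164.9 273.8] 89.9
side white [228.  89.] [443.4 777.1] [162.5 209.8] 89.7
side white [334.  71.] [830.1 777. ] [163.4 217.1] 89.5
side white [ 8. 34.] [-264.7 1475.4] [ 74.3 224.3] 4.0
side white [25. 11.] [-260.  1641.2] [303.3 243.5] 71.2
```

View pics/m1.png

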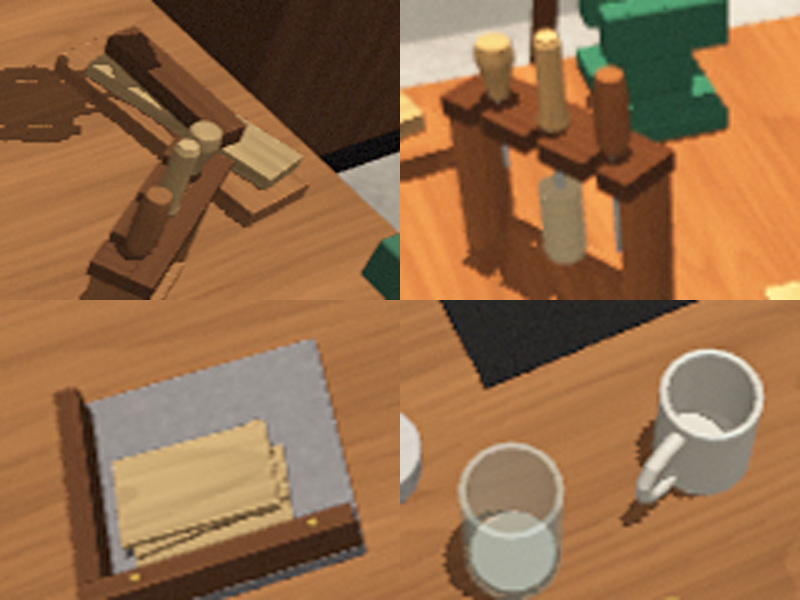

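The crops confirm the choice. The brush is the pale middle handle with its bristle head below it, the larger board holds the askew stack, and the jar and mug both stand upright with the mug handle pointing to the lower left. Next I turn the key pixels into positions.

```bash
python3 - <<'E'
from h import *
cs,cd=cam('scene'),cam('side')
S=cv2.imread('pics/scene1.png')
for n,c,u,v,z in [('brush s',cs,504.8,153,233),('brush d',cd,259.4,91.4,233),('jar s',cs,323.3,337,95),('jar d',cd,407,252,95),('mug s',cs,383.6,308,80),('mug d',cd,373,216,80),
 ('handle s',cs,369,332,40),
 ('mat',cs,291,258,4),('mat',cs,404,213,4),('mat',cs,437,254,4),('mat',cs,317,302,4),
 ('mat d',cd,245,206,4),('mat d',cd,299,194,4),('mat d',cd,348,274,4),('mat d',cd,290,297,4),
 ('railR d',cd,215+.3*272,80+.3*157,155),('railL d',cd,215+.3*42,80+.3*98,155),('railbackL d',cd,215+.3*80,80+.3*78,155),('railfrontR d',cd,215+.3*225,80+.3*185,155),
 ('rail s nearleft',cs,430+.4*90,95+.4*262,155),('rail s nearR',cs,430+.4*150,95+.4*288,155),('rail s farR',cs,430+.4*243,95+.4*135,155),
 ('brushbottom d',cd,215+.3*163,80+.3*262,25)]:
    print(n,ray(c,u,v,z).round(1))
# board: inner fence corner and base top outer corners
for n,u,v,z in [('base far left -x-y',120+.3*90,265+.3*103,12),('base -x+y',120+.3*315,265+.3*42,12),('+x+y fence inner base',120+.3*352,265+.3*203,48),('inner corner top',120+.3*112,265+.3*268,48)]:
    print(n,ray(cs,u,v,z).round(1))
E
```

```text
brush s [467.7 402.  233. ]
brush d [462.  393.3 233. ]
jar s [ 651.6 -109.3   95. ]
jar d [ 640.3 -114.9   95. ]
mug s [634.4  33.2  80. ]
mug d [624.6  23.6  80. ]
handle s [654.6  -7.6  40. ]
mat [387.7 -85.1   4. ]
mat [370.6 237.6   4. ]
mat [518.8 247.4   4. ]
mat [526.1 -73.3   4. ]
mat d [360.3 238.3   4. ]
mat d [509.4 234.8   4. ]
mat d [528.8 -63.5   4. ]
mat d [382.1 -79.5   4. ]
railR d [535.8 322.6 155. ]
railL d [385.5 463.2 155. ]
railbackL d [421.7 481.9 155. ]
railfrontR d [490.3 299.7 155. ]
rail s nearleft [497.9 303.4 155. ]
rail s nearR [545.  334.2 155. ]
rail s farR [415.7 534.3 155. ]
brushbottom d [455.9 387.7  25. ]
base far left -x-y [ 361.2 -427.    12. ]
base -x+y [ 374.3 -271.6   12. ]
+x+y fence inner base [ 526.4 -280.1   48. ]
inner corner top [ 510.6 -427.9   48. ]
```

Call:
step_arm:
  targets:
    - {"travel":[0,0,50],"yaw":-0.14,"fingers":86}
    - {"travel":[15,-20,80],"yaw":-0.28,"fingers":86}
    - {"travel":[40,-57,80],"yaw":-0.42,"fingers":86}
    - {"travel":[67,-96,80],"yaw":-0.56,"fingers":86}
    - {"travel":[94,-135,80],"yaw":-0.68,"fingers":86}

```text
t: 0.65
position: [258.5, 440.9, 302.5]
eef_rot: [0.462, 0.887, -0.0, 0.0]
ft_force: [-0.4, 0.9, -0.2]
gripper_width: 0.982
grip_force: 0.0
```

Call:
step_arm:
  targets:
    - {"travel":[27,-39,0],"yaw":0,"fingers":86}
    - {"travel":[54,-78,0],"yaw":0,"fingers":86}
    - {"travel":[81,-117,0],"yaw":0,"fingers":86}
    - {"travel":[108,-156,0],"yaw":0,"fingers":86}
    - {"travel":[135,-195,0],"yaw":0,"fingers":86}

```text
t: 1.15
position: [393.6, 245.4, 302.5]
eef_rot: [0.46, 0.888, 0.0, 0.0]
ft_force: [1.4, 0.6, -0.3]
gripper_width: 0.984
grip_force: 0.0
```

Call:
step_arm:
  targets:
    - {"travel":[27,-39,0],"yaw":0,"fingers":86}
    - {"travel":[54,-78,0],"yaw":0,"fingers":86}
    - {"travel":[81,-117,0],"yaw":0,"fingers":86}
    - {"travel":[108,-156,0],"yaw":0,"fingers":86}
    - {"travel":[135,-195,0],"yaw":0,"fingers":86}

```text
t: 1.65
position: [528.7, 50.3, 302.4]
eef_rot: [0.46, 0.888, 0.0, -0.0]
ft_force: [0.8, 0.3, -0.5]
gripper_width: 0.978
grip_force: 0.0
```

```bash
python3 - <<'E'
from h import *
s=observe(); print(s['t'],s['position'].round(1),s['joint_pos'].round(2),s['eef_rot'].round(3))
c,im=shot('wrist','w2.png'); print(c[3].round(2).tolist())
E
```

```text
1.65 [528.7  50.3 302.4] [ 0.03 -0.06  1.24  0.    1.96 -0.58] [ 0.46   0.888  0.    -0.   ]
[[0.82, 0.55, 0.15, 486.06], [0.58, -0.79, -0.22, 110.28], [0.0, 0.26, -0.96, 463.63], [0.0, 0.0, 0.0, 1.0]]
```

View pics/w2.png

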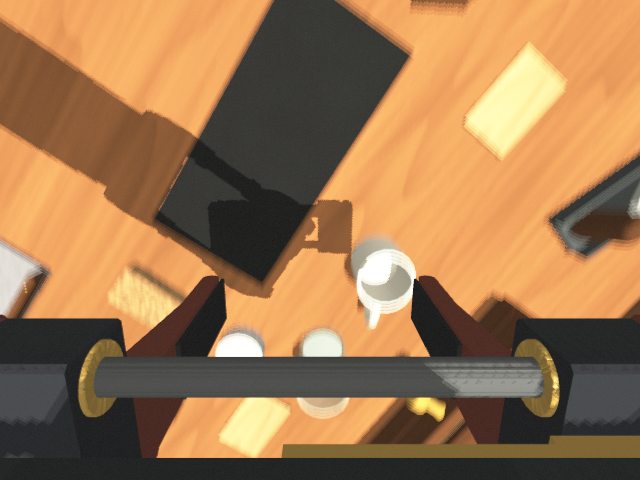

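The wrist view shows the mug rim at (386,281) with its handle tip at (373,326). The jar floor is at (322,345) and its rim at (322,405), and the mat corners are at (410,52), (263,282) and (157,215). Blank5 is at (515,100).

```bash
python3 - <<'E'
from h import *
c=cam('wrist')
for n,u,v,z in [('mug',386,281,80),('handle',373,324,45),('jarfloor',322,345,6),('jar rim',322,398,95),('mat',410,52,4),('mat',263,282,4),('mat',157,215,4)]: print(n,ray(c,u,v,z).round(1))
im=cv2.imread('pics/w2.png');h=cv2.cvtColor(im,cv2.COLOR_BGR2HSV)
k=cv2.inRange(h,(15,60,150),(32,175,255)); k=cv2.morphologyEx(k,cv2.MORPH_OPEN,np.ones((5,5)))
for q in cv2.findContours(k,cv2.RETR_EXTERNAL,cv2.CHAIN_APPROX_NONE)[0]:
    if cv2.contourArea(q)>1000:
        W=np.array([ray(c,*p,6)[:2] for p in q[:,0]],np.float32);r=cv2.minAreaRect(W);print(q[:,0].mean(0),r)
# sub-checks in fixed cams: white mask bbox for jar/mug
D=cv2.imread('pics/side1.png'); cd=cam('side')
cv2.imwrite('pics/m2.png',cv2.resize(D[200:300,340:440],(600,600),interpolation=cv2.INTER_CUBIC))
E
```

```text
mug [634.   22.4  80. ]
handle [668.2 -38.4  45. ]
jarfloor [ 647.5 -116.     6. ]
jar rim [ 655.1 -127.8   95. ]
mat [520.8 234.    4. ]
mat [533.8 -85.7   4. ]
mat [379.7 -85.8   4. ]
[360.15753425 420.15753425] ((760.5562744140625, -183.4864501953125), (105.90310668945312, 32.52255630493164), 89.205810546875)
[242.71544715 429.38617886] ((633.5588989257812, -292.821044921875), (84.20240020751953, 143.6448211669922), 1.9704982042312622)
[140.50574713 297.5862069 ] ((417.11395263671875, -196.3797607421875), (63.796722412109375, 83.30493927001953), 86.5957260131836)
[583.9478673  286.64691943] ((876.8899536132812, 139.71563720703125), (132.81195068359375, 60.397491455078125), 72.95447540283203)
[290.27805695 299.54773869] ((569.4769897460938, -81.47154235839844), (173.0186767578125, 115.80647277832031), 82.6957015991211)
[105.99719888 266.95798319] ((359.8935852050781, -192.5687255859375), (174.52903747558594, 31.379283905029297), 85.86326599121094)
[ 75.02605863 255.26710098] ((323.22943115234375, -197.14852905273438), (187.56033325195312, 29.53879165649414), 89.71419525146484)
[ 44
[... 197 characters left out ...]
16.8867492675781, 76.64820098876953), 87.62451171875)
[459.27991298 153.70485859] ((630.1591186523438, 199.54283142089844), (120.37183380126953, 318.0428466796875), 1.6040382385253906)
[483.65581395  38.77674419] ((580.1471557617188, 286.0545654296875), (22.111553192138672, 94.40650177001953), 10.897354125976562)
[405.56701031  90.73367698] ((528.2799072265625, 184.77359008789062), (272.47955322265625, 69.86011505126953), 89.76587677001953)
[203.44741874  69.02676864] ((336.7962951660156, 97.66716766357422), (61.83131408691406, 155.3063507080078), 2.1187777519226074)
[124.92699115  34.91371681] ((256.987060546875, 75.35619354248047), (124.44297790527344, 75.1576156616211), 88.48835754394531)
```

View pics/m2.png

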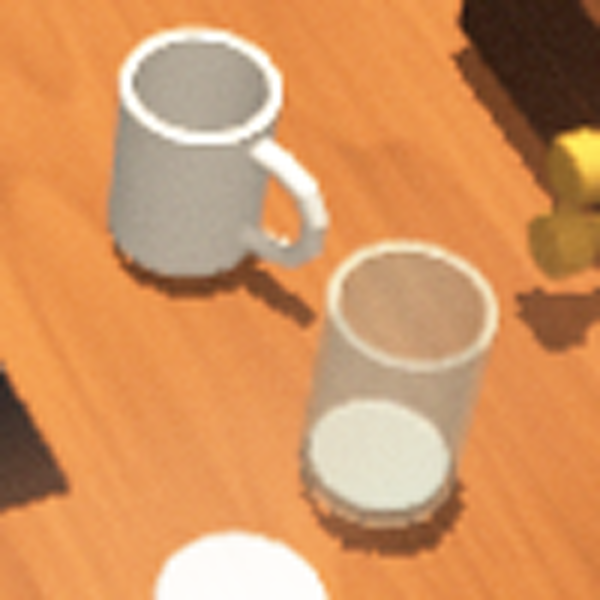

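Call:
step_arm:
  targets:
    - {"travel":[28,-40,0],"yaw":0,"fingers":87.5}
    - {"travel":[56,-80,0],"yaw":0,"fingers":87.5}
    - {"travel":[84,-120,0],"yaw":0,"fingers":87.5}
    - {"travel":[112,-160,0],"yaw":0,"fingers":87.5}
    - {"travel":[117,-165,-40],"yaw":0,"fingers":87.5}

```text
t: 2.2
position: [649.1, -118.1, 266.2]
eef_rot: [0.463, 0.887, 0.001, 0.005]
ft_force: [-0.1, -0.5, 0.4]
gripper_width: 0.997
grip_force: 0.0
```

Call:
step_arm:
  targets:
    - {"travel":[0,0,-45],"yaw":0,"fingers":87.5}
    - {"travel":[0,0,-90],"yaw":0,"fingers":87.5}
    - {"travel":[0,0,-135],"yaw":0,"fingers":87.5}
    - {"travel":[0,0,-135],"yaw":0,"fingers":87.5}
    - {"travel":[0,0,-135],"yaw":0,"fingers":87.5}

```text
t: 2.7
position: [644.5, -112.5, 127.6]
eef_rot: [0.46, 0.888, -0.0, -0.001]
ft_force: [0.2, -0.0, 0.6]
gripper_width: 0.995
grip_force: 0.0
```

```bash
python3 - <<'E'
from h import *
s=observe(); print(s['t'],s['position'].round(1),s['ft_force'].round(1))
c,im=shot('scene'); d,jm=shot('side')
for q in (c,d):print(proj(q,s['position']))
cv2.imwrite('pics/m3.png',np.hstack([cv2.resize(im[260:400,250:400],(400,400)),cv2.resize(jm[200:320,340:460],(400,400))]))
E
```

```text
2.7 [ 644.5 -112.5  127.6] [ 0.2 -0.   0.6]
[320.03419855 326.98018911]
[410.51205332 240.68510899]
```

View pics/m3.png

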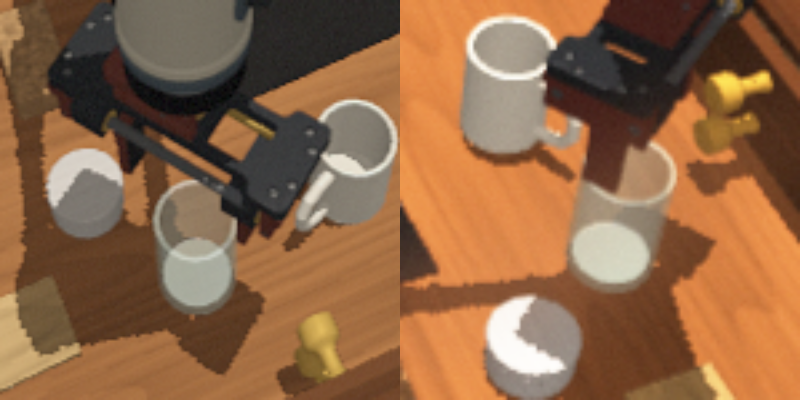

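The jar is unmoved, and the fingers straddle it about 32 mm above its rim. I'll lower and grip.

Call:
step_arm:
  targets:
    - {"travel":[2,-1,-30],"yaw":0,"fingers":87.5}
    - {"travel":[2,-1,-60],"yaw":0,"fingers":87.5}
    - {"travel":[2,-1,-82],"yaw":0,"fingers":87.5}
    - {"travel":[2,-1,-82],"yaw":0,"fingers":50}
    - {"travel":[2,-1,-82],"yaw":0,"fingers":50}

```text
t: 3.3
position: [648.4, -114.1, 48.8]
eef_rot: [0.46, 0.888, 0.0, 0.002]
ft_force: [0.8, -0.4, 0.7]
gripper_width: 0.852
grip_force: 0.0
```

Call:
step_arm:
  targets:
    - {"travel":[0,0,0],"yaw":0,"fingers":50}
    - {"travel":[0,0,0],"yaw":0,"fingers":50}
    - {"travel":[0,0,0],"yaw":0,"fingers":50}
    - {"travel":[0,0,0],"yaw":0,"fingers":50}
    - {"travel":[0,0,5],"yaw":0,"fingers":50}

```text
t: 3.8
position: [647.1, -113.8, 51.4]
eef_rot: [0.46, 0.888, 0.0, 0.0]
ft_force: [0.4, 0.0, -2.9]
gripper_width: 0.691
grip_force: 29.8
```

Call:
step_arm:
  targets:
    - {"travel":[0,0,30],"yaw":0,"fingers":50}
    - {"travel":[0,0,55],"yaw":0,"fingers":50}
    - {"travel":[-30,20,55],"yaw":0,"fingers":50}
    - {"travel":[-62,41,55],"yaw":0,"fingers":50}
    - {"travel":[-96,63,55],"yaw":0,"fingers":50}

```text
t: 4.3
position: [549.6, -50.4, 105.2]
eef_rot: [0.461, 0.888, -0.0, -0.001]
ft_force: [-0.3, 0.3, -2.2]
gripper_width: 0.694
grip_force: 29.8
```

Call:
step_arm:
  targets:
    - {"travel":[-34,22,0],"yaw":0,"fingers":50}
    - {"travel":[-68,44,0],"yaw":0,"fingers":50}
    - {"travel":[-99,66,0],"yaw":0,"fingers":50}
    - {"travel":[-99,66,-20],"yaw":0,"fingers":50}
    - {"travel":[-99,66,-40],"yaw":0,"fingers":50}

```text
t: 4.8
position: [451.7, 15.7, 66.3]
eef_rot: [0.46, 0.888, 0.0, 0.001]
ft_force: [0.0, -0.6, -3.4]
gripper_width: 0.691
grip_force: 29.8
```

Call:
step_arm:
  targets:
    - {"travel":[0,0,-5],"yaw":0,"fingers":50}
    - {"travel":[0,0,-10],"yaw":0,"fingers":50}
    - {"travel":[0,0,-14],"yaw":0,"fingers":50}
    - {"travel":[0,0,-14],"yaw":0,"fingers":50}
    - {"travel":[0,0,-14],"yaw":0,"fingers":50}

```text
t: 5.3
position: [452.5, 14.9, 53.0]
eef_rot: [0.461, 0.888, 0.0, 0.001]
ft_force: [-3.0, 0.3, 5.1]
gripper_width: 0.696
grip_force: 29.8
```

Call:
step_arm:
  targets:
    - {"travel":[0,0,0],"yaw":0,"fingers":87.5}
    - {"travel":[0,0,0],"yaw":0,"fingers":87.5}
    - {"travel":[0,0,0],"yaw":0,"fingers":87.5}
    - {"travel":[0,0,40],"yaw":0,"fingers":87.5}
    - {"travel":[0,0,85],"yaw":0,"fingers":87.5}

```text
t: 5.8
position: [450.6, 15.2, 135.4]
eef_rot: [0.46, 0.888, -0.001, -0.002]
ft_force: [0.2, 1.1, -0.7]
gripper_width: 0.997
grip_force: 0.0
```

Call:
step_arm:
  targets:
    - {"travel":[40,2,10],"yaw":-0.08,"fingers":87.5}
    - {"travel":[85,4,10],"yaw":-0.08,"fingers":87.5}
    - {"travel":[130,7,10],"yaw":-0.08,"fingers":87.5}
    - {"travel":[180,10,0],"yaw":-0.08,"fingers":87.5}
    - {"travel":[180,10,0],"yaw":-0.08,"fingers":87.5}

```text
t: 6.3
position: [634.3, 25.3, 127.9]
eef_rot: [0.495, 0.869, -0.002, -0.005]
ft_force: [-0.9, 0.2, -1.5]
gripper_width: 1.0
grip_force: 0.0
```

```bash
python3 - <<'E'
from h import *
s=observe(); print(s['t'],s['position'].round(1),s['ft_force'].round(1))
c,im=shot('scene'); d,jm=shot('side')
cv2.imwrite('pics/m4.png',np.hstack([cv2.resize(im[180:360,270:450],(400,400)),cv2.resize(jm[150:300,260:410],(400,400))]))
E
```

```text
6.3 [634.3  25.3 127.9] [-0.9  0.2 -1.5]
```

View pics/m4.png

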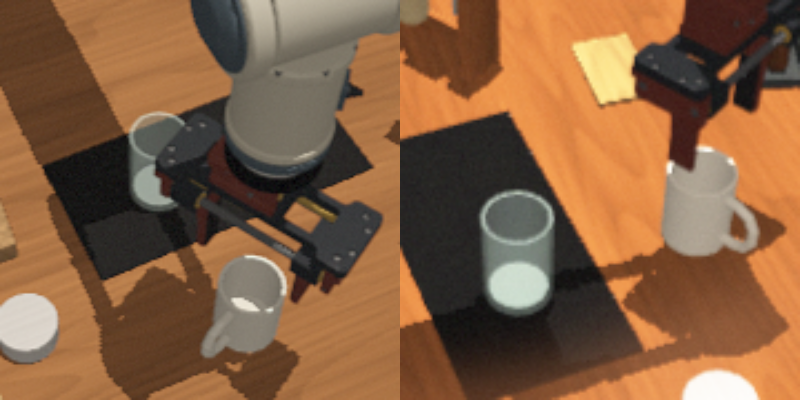

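The jar stands upright well inside the mat, and the mug is still in place with the fingers straddling it. Next I grip the mug.

Call:
step_arm:
  targets:
    - {"travel":[0,-1,-30],"yaw":0,"fingers":87.5}
    - {"travel":[0,-1,-60],"yaw":0,"fingers":87.5}
    - {"travel":[0,-1,-88],"yaw":0,"fingers":87.5}
    - {"travel":[0,-1,-88],"yaw":0,"fingers":50}
    - {"travel":[0,-1,-88],"yaw":0,"fingers":50}

```text
t: 6.9
position: [631.6, 24.1, 50.8]
eef_rot: [0.496, 0.869, 0.0, 0.001]
ft_force: [0.1, 0.3, 1.5]
gripper_width: 0.855
grip_force: 0.0
```

Call:
step_arm:
  targets:
    - {"travel":[0,0,0],"yaw":0,"fingers":50}
    - {"travel":[0,0,0],"yaw":0,"fingers":50}
    - {"travel":[0,0,0],"yaw":0,"fingers":50}
    - {"travel":[0,0,0],"yaw":0,"fingers":50}
    - {"travel":[0,0,5],"yaw":0,"fingers":50}

```text
t: 7.4
position: [632.2, 24.2, 54.7]
eef_rot: [0.495, 0.869, 0.0, 0.0]
ft_force: [-0.0, 0.2, -4.4]
gripper_width: 0.712
grip_force: 29.8
```

Call:
step_arm:
  targets:
    - {"travel":[0,0,25],"yaw":0,"fingers":50}
    - {"travel":[0,0,45],"yaw":0,"fingers":50}
    - {"travel":[-27,18,45],"yaw":0,"fingers":50}
    - {"travel":[-62,41,45],"yaw":0,"fingers":50}
    - {"travel":[-96,63,45],"yaw":0,"fingers":50}

```text
t: 7.9
position: [534.7, 87.5, 98.5]
eef_rot: [0.496, 0.868, -0.0, -0.0]
ft_force: [0.7, 1.3, -2.3]
gripper_width: 0.716
grip_force: 29.8
```

Call:
step_arm:
  targets:
    - {"travel":[-33,22,0],"yaw":0,"fingers":50}
    - {"travel":[-66,44,0],"yaw":0,"fingers":50}
    - {"travel":[-89,58,0],"yaw":0,"fingers":50}
    - {"travel":[-89,58,-15],"yaw":0,"fingers":50}
    - {"travel":[-89,58,-32],"yaw":0,"fingers":50}

```text
t: 8.4
position: [447.3, 145.5, 67.0]
eef_rot: [0.495, 0.869, 0.001, 0.001]
ft_force: [-0.4, -0.1, -2.8]
gripper_width: 0.715
grip_force: 29.8
```

Call:
step_arm:
  targets:
    - {"travel":[0,0,-5],"yaw":0,"fingers":50}
    - {"travel":[0,0,-9],"yaw":0,"fingers":50}
    - {"travel":[0,0,-12],"yaw":0,"fingers":50}
    - {"travel":[0,0,-12],"yaw":0,"fingers":50}
    - {"travel":[0,0,-12],"yaw":0,"fingers":50}

```text
t: 8.9
position: [447.7, 144.9, 56.2]
eef_rot: [0.496, 0.868, 0.0, 0.001]
ft_force: [-3.6, -1.7, 5.9]
gripper_width: 0.712
grip_force: 29.8
```

Call:
step_arm:
  targets:
    - {"travel":[0,0,0],"yaw":0,"fingers":87.5}
    - {"travel":[0,0,0],"yaw":0,"fingers":87.5}
    - {"travel":[0,0,0],"yaw":0,"fingers":87.5}
    - {"travel":[0,0,40],"yaw":0,"fingers":87.5}
    - {"travel":[0,0,85],"yaw":0,"fingers":87.5}

```text
t: 9.4
position: [445.7, 144.8, 138.3]
eef_rot: [0.496, 0.869, -0.002, -0.002]
ft_force: [0.5, 0.1, 0.3]
gripper_width: 0.999
grip_force: 0.0
```

Call:
step_arm:
  targets:
    - {"travel":[0,0,45],"yaw":0,"fingers":87.5}
    - {"travel":[0,0,90],"yaw":0,"fingers":60}
    - {"travel":[0,0,135],"yaw":0,"fingers":40}
    - {"travel":[17,42,155],"yaw":0,"fingers":40}
    - {"travel":[34,84,155],"yaw":0,"fingers":40}

```text
t: 9.9
position: [482.6, 230.0, 300.2]
eef_rot: [0.497, 0.868, 0.004, 0.003]
ft_force: [-0.0, -0.9, 0.6]
gripper_width: 0.671
grip_force: 0.0
```

Call:
step_arm:
  targets:
    - {"travel":[17,41,0],"yaw":0,"fingers":40}
    - {"travel":[35,82,0],"yaw":0,"fingers":40}
    - {"travel":[35,82,0],"yaw":0,"fingers":40}
    - {"travel":[35,82,0],"yaw":0,"fingers":40}

```text
t: 10.3
position: [516.1, 311.8, 292.9]
eef_rot: [0.495, 0.869, -0.001, -0.001]
ft_force: [-0.3, -0.3, 1.0]
gripper_width: 0.458
grip_force: 0.0
```

```bash
python3 - <<'E'
from h import *
s=observe(); print(s['t'],s['position'].round(1),s['joint_pos'].round(2))
c,im=shot('wrist'); np.save('w5.npy',c[3])
cv2.imwrite('pics/w5.png',im)
E
```

```text
10.3 [516.1 311.8 292.9] [ 0.49  0.13  1.06 -0.    1.95 -0.05]
```

View pics/w5.png

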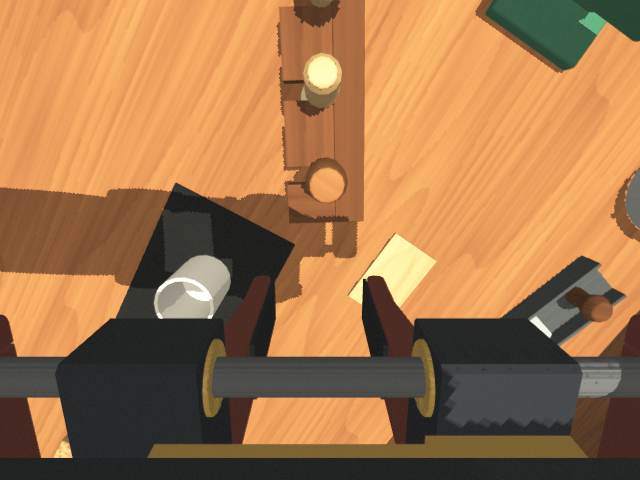

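The brush handle top is at (322,73). The rail top's right edge runs from (364,5) to (363,221), its open left edge from (280,8) to (290,222), and its near end is at row 222.

```bash
python3 - <<'E'
from h import *
c=cam('wrist')
a=ray(c,322,73,233);print('brush',a.round(1))
P=[ray(c,*p,155)[:2] for p in((364,5),(363,221),(280,8),(290,222))]
for p in P: print(p.round(1))
print('yaw of y axis', np.arctan2(*-(P[0]-P[1])[::1]*np.array([1,-1])), np.arctan2(*-(P[2]-P[3])*np.array([1,-1])))
print('slots', ray(c,282,82,155).round(1))
print('mug rim',ray(c,184,302,84).round(1))
for p in ((177,183),(294,243)): print('mat',ray(c,*p,4).round(1))
import math
s=observe();q=s['eef_rot'];print('tooly yaw',2*math.atan2(q[1],q[0])-math.pi/2)
h=cv2.cvtColor(cv2.imread('pics/w5.png'),cv2.COLOR_BGR2HSV)
for u,v in((322,73),(400,265)):print(h[v,u])
k=cv2.inRange(h,(20,60,180),(36,150,255));k[:, :300]=0;k[:225]=0;k[320:]=0;k[:,450:]=0
q=max(cv2.findContours(k,cv2.RETR_EXTERNAL,cv2.CHAIN_APPROX_NONE)[0],key=cv2.contourArea)
print('blank5 part',[ray(c,*p,6)[:2].round(1).tolist() for p in((396,234),(436,262))])
E
```

```text
brush [463.2 403.3 233. ]
[460.8 466.3]
[542.9 335.3]
[411.  434.8]
[492.5 304.6]
yaw of y axis 0.5598656295701906 0.5591936091375057
slots [435.7 393.3 155. ]
mug rim [441.8 155.4  84. ]
mat [361.6 242.8   4. ]
mat [517. 249.   4.]
tooly yaw 0.5341921223557842
[ 29  62 255]
[ 26  86 255]
blank5 part [[618.2, 322.7], [681.0, 318.0]]
```

Call:
step_arm:
  targets:
    - {"travel":[-26,45,0],"yaw":0.026,"fingers":60}
    - {"travel":[-52,90,0],"yaw":0.026,"fingers":60}
    - {"travel":[-52,90,0],"yaw":0.026,"fingers":60}
    - {"travel":[-52,90,-30],"yaw":0.026,"fingers":60}
    - {"travel":[-52,90,-45],"yaw":0.026,"fingers":60}

```text
t: 10.85
position: [463.8, 399.9, 249.5]
eef_rot: [0.484, 0.875, 0.0, 0.001]
ft_force: [-0.1, -0.0, -0.5]
gripper_width: 0.685
grip_force: 0.0
```

Call:
step_arm:
  targets:
    - {"travel":[0,0,-25],"yaw":0,"fingers":60}
    - {"travel":[0,0,-50],"yaw":0,"fingers":60}
    - {"travel":[0,0,-69],"yaw":0,"fingers":60}
    - {"travel":[0,0,-69],"yaw":0,"fingers":60}
    - {"travel":[0,0,-69],"yaw":0,"fingers":60}

```text
t: 11.35
position: [464.4, 400.0, 182.1]
eef_rot: [0.485, 0.875, 0.001, 0.0]
ft_force: [0.7, -0.3, 0.5]
gripper_width: 0.685
grip_force: 0.0
```

```bash
python3 - <<'E'
from h import *
s=observe(); print(s['t'],s['position'].round(1),s['ft_force'].round(1))
c,im=shot('scene'); d,jm=shot('side')
cv2.imwrite('pics/m6.png',np.hstack([cv2.resize(im[80:230,420:570],(400,400)),cv2.resize(jm[60:180,200:320],(400,400))]))
E
```

```text
11.35 [464.4 400.  182.1] [ 0.7 -0.3  0.5]
```

View pics/m6.png

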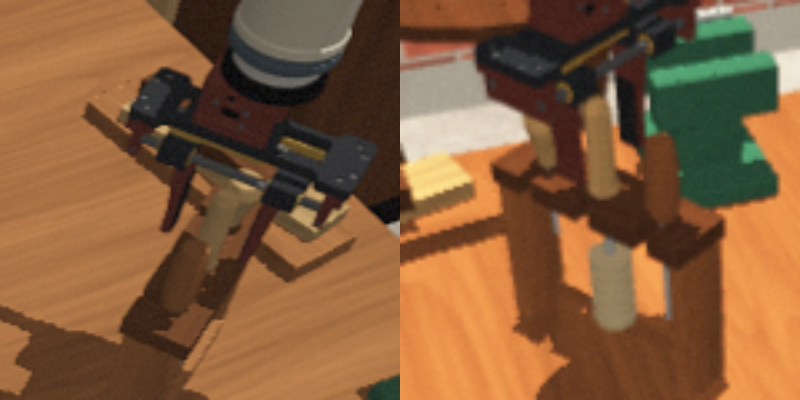

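The fingers straddle the brush handle just above the rail, so I close on it, lift it a little and slide out along the rail's -x.

Call:
step_arm:
  targets:
    - {"travel":[0,0,0],"yaw":0,"fingers":10}
    - {"travel":[0,0,0],"yaw":0,"fingers":10}
    - {"travel":[0,0,0],"yaw":0,"fingers":10}
    - {"travel":[0,0,0],"yaw":0,"fingers":10}
    - {"travel":[0,0,0],"yaw":0,"fingers":10}

```text
t: 11.95
position: [463.9, 401.3, 180.6]
eef_rot: [0.484, 0.875, -0.0, -0.0]
ft_force: [0.4, 0.6, -0.3]
gripper_width: 0.264
grip_force: 0.3
```

Call:
step_arm:
  targets:
    - {"travel":[0,0,0],"yaw":0,"fingers":10}
    - {"travel":[0,0,4],"yaw":0,"fingers":10}
    - {"travel":[0,0,8],"yaw":0,"fingers":10}
    - {"travel":[0,0,12],"yaw":0,"fingers":10}
    - {"travel":[0,0,12],"yaw":0,"fingers":10}

```text
t: 12.45
position: [464.2, 401.4, 193.7]
eef_rot: [0.484, 0.875, 0.001, 0.0]
ft_force: [-0.2, 0.4, -0.4]
gripper_width: 0.243
grip_force: 30.0
```

Call:
step_arm:
  targets:
    - {"travel":[-13,-8,0],"yaw":0,"fingers":10}
    - {"travel":[-25,-16,0],"yaw":0,"fingers":10}
    - {"travel":[-38,-24,0],"yaw":0,"fingers":10}
    - {"travel":[-51,-32,0],"yaw":0,"fingers":10}
    - {"travel":[-64,-40,0],"yaw":0,"fingers":10}

```text
t: 12.95
position: [399.4, 360.8, 192.6]
eef_rot: [0.484, 0.875, 0.0, 0.0]
ft_force: [0.1, 0.9, -0.5]
gripper_width: 0.242
grip_force: 30.0
```

Call:
step_arm:
  targets:
    - {"travel":[0,0,45],"yaw":0,"fingers":10}
    - {"travel":[0,0,90],"yaw":0,"fingers":10}
    - {"travel":[0,0,115],"yaw":0,"fingers":10}
    - {"travel":[0,0,115],"yaw":0,"fingers":10}

```text
t: 13.35
position: [400.6, 361.7, 312.8]
eef_rot: [0.484, 0.875, 0.004, 0.002]
ft_force: [0.2, -0.3, -0.9]
gripper_width: 0.244
grip_force: 30.0
```

```bash
cat >> h.py <<'E'
def pots(save=None):
    R={}
    out=[]
    for n in('scene','side'):
        c,im=shot(n); out.append(im)
        box=[proj(c,p) for p in((360,-100,4),(540,-100,4),(540,250,4),(360,250,4),(380,-60,90),(530,-60,90),(530,220,90),(380,220,90))]
        m=np.zeros(im.shape[:2],np.uint8); cv2.fillConvexPoly(m,cv2.convexHull(np.int32(box)),255)
        h=cv2.cvtColor(im,cv2.COLOR_BGR2HSV)
        k=cv2.inRange(h,(0,0,95),(180,70,255))&m
        k=cv2.morphologyEx(k,cv2.MORPH_OPEN,np.ones((3,3)))
        N,L,st,ce=cv2.connectedComponentsWithStats(k)
        for i in range(1,N):
            if st[i,4]>150: print(n,ce[i].round(1),st[i].tolist(),'z10',ray(c,*ce[i],10)[:2].round(1),'z44',ray(c,*ce[i],44)[:2].round(1))
    if save: cv2.imwrite('pics/'+save,np.hstack([cv2.resize(out[0][180:360,270:450],(400,400)),cv2.resize(out[1][150:300,230:380],(400,400))]))
E
python3 - <<'E'
from h import *
print(observe()['position'].round(1)); pots('m7.png')
E
```

```text
[400.6 361.7 312.8]
scene [389.7 234.9] [373, 215, 33, 40, 1032] z10 [424.2 166.3] z44 [446.2 150.8]
scene [341.1 259.1] [330, 246, 24, 27, 528] z10 [443.1  24. ] z44 [464.5  13.8]
side [294.1 226.5] [270, 190, 48, 77, 1978] z10 [457.2 118.2] z44 [447.9  87. ]
```

View pics/m7.png

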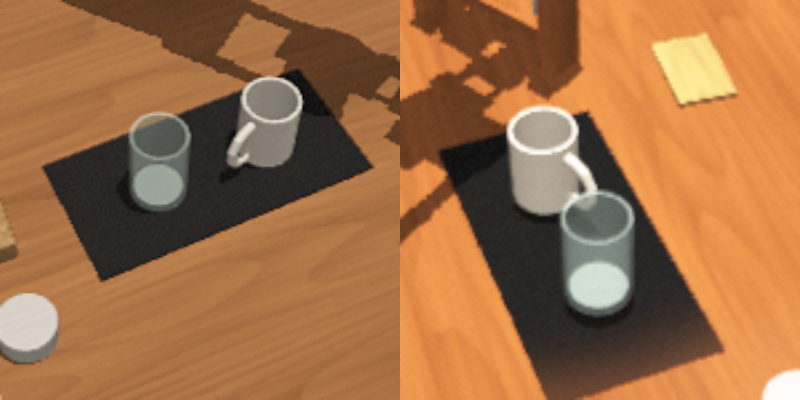

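Both pots stand upright on the mat. The jar rim is at scene (342,241) and side (304,232), and the mug rim is at scene (392,225) and side (284,199).

```bash
python3 - <<'E'
from h import *
a,b=cam('scene'),cam('side')
for n,p,q,z in(('jar rim',(342,241.2),(303.9,232.5),99),('jar floor',(341.1,264.2),(304.6,257.3),10),('mug rim',(392,225.5),(283.6,199.1),84)):
    print(n,ray(a,*p,z).round(1),ray(b,*q,z).round(1))
for n,p in(('jar rim',(452.5,14.9,99)),('mug rim',(447.7,144.9,84))): print(n,proj(a,p).round(1),proj(b,p).round(1))
E
```

```text
jar rim [455.2  19.3  99. ] [447.7  11.6  99. ]
jar floor [456.7  18.   10. ] [448.9  13.6  10. ]
mug rim [449.6 150.7  84. ] [441.8 146.4  84. ]
jar rim [339.7 241. ] [305.5 230.9]
mug rim [389.4 225.7] [286.1 198.9]
```

Call:
step_arm:
  targets:
    - {"travel":[7,-48,0],"yaw":0,"fingers":10}
    - {"travel":[14,-96,0],"yaw":0,"fingers":10}
    - {"travel":[21,-144,0],"yaw":0,"fingers":10}
    - {"travel":[28,-192,0],"yaw":0,"fingers":10}
    - {"travel":[35,-240,0],"yaw":0,"fingers":10}

```text
t: 13.95
position: [434.4, 119.3, 304.8]
eef_rot: [0.484, 0.875, -0.001, -0.001]
ft_force: [1.0, 0.2, -0.5]
gripper_width: 0.243
grip_force: 30.0
```

Call:
step_arm:
  targets:
    - {"travel":[7,-48,0],"yaw":0,"fingers":10}
    - {"travel":[14,-90,0],"yaw":0,"fingers":10}
    - {"travel":[17,-106,0],"yaw":0,"fingers":10}
    - {"travel":[17,-106,0],"yaw":0,"fingers":10}
    - {"travel":[17,-106,0],"yaw":0,"fingers":10}

```text
t: 14.45
position: [451.6, 15.3, 305.7]
eef_rot: [0.485, 0.875, -0.001, -0.002]
ft_force: [-0.3, -0.1, -1.8]
gripper_width: 0.242
grip_force: 30.0
```

```bash
python3 - <<'E'
from h import *
s=observe();print(s['t'],s['position'].round(1)); pots('m8.png')
E
```

```text
14.45 [451.6  15.3 305.7]
scene [389.6 235. ] [372, 215, 34, 40, 1037] z10 [424.3 166. ] z44 [446.4 150.5]
scene [341.1 259.2] [330, 246, 24, 27, 533] z10 [443.3  24. ] z44 [464.7  13.8]
side [294.2 227.6] [270, 190, 48, 77, 1944] z10 [456.1 114.5] z44 [446.9  83.4]
```

View pics/m8.png

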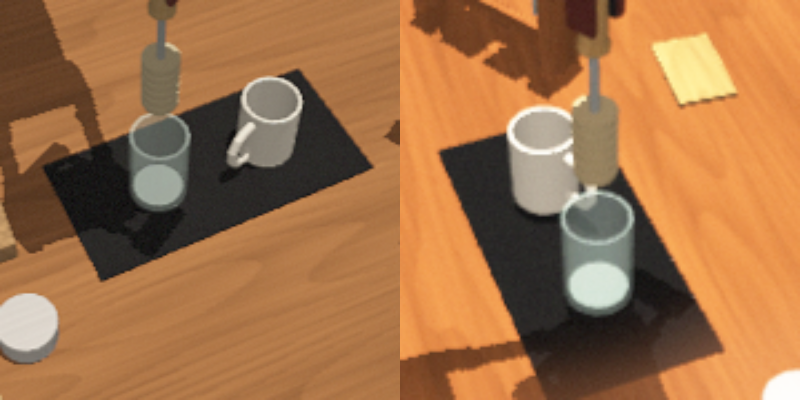

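The brush hangs right over the jar in both views, with its tip about 150 mm up. I'll scrub now.

Call:
step_arm:
  targets:
    - {"travel":[0,0,-40],"yaw":0,"fingers":10}
    - {"travel":[0,0,-70],"yaw":0,"fingers":10}
    - {"travel":[0,0,-100],"yaw":0,"fingers":10}
    - {"travel":[0,0,-125],"yaw":0,"fingers":10}
    - {"travel":[0,0,-136],"yaw":0,"fingers":10}

```text
t: 15.05
position: [450.7, 16.4, 168.5]
eef_rot: [0.483, 0.876, -0.001, -0.002]
ft_force: [-0.8, -0.4, -0.3]
gripper_width: 0.245
grip_force: 30.0
```

Call:
step_arm:
  targets:
    - {"travel":[0,0,0],"yaw":0,"fingers":10}
    - {"travel":[0,0,0],"yaw":0,"fingers":10}
    - {"travel":[0,0,30],"yaw":0,"fingers":10}
    - {"travel":[0,0,58],"yaw":0,"fingers":10}
    - {"travel":[0,0,58],"yaw":0,"fingers":10}

```text
t: 15.55
position: [453.9, 15.2, 236.1]
eef_rot: [0.484, 0.875, 0.002, 0.005]
ft_force: [1.3, -0.4, -0.6]
gripper_width: 0.244
grip_force: 30.0
```

Call:
step_arm:
  targets:
    - {"travel":[0,0,0],"yaw":0,"fingers":10}
    - {"travel":[0,0,-28],"yaw":0,"fingers":10}
    - {"travel":[0,0,-58],"yaw":0,"fingers":10}
    - {"travel":[0,0,-58],"yaw":0,"fingers":10}
    - {"travel":[0,0,-58],"yaw":0,"fingers":10}

```text
t: 16.05
position: [451.4, 15.2, 171.0]
eef_rot: [0.484, 0.875, -0.0, -0.001]
ft_force: [0.1, -0.2, -0.1]
gripper_width: 0.243
grip_force: 30.0
```

```bash
python3 - <<'E'
from h import *
s=observe();print(s['t'],s['position'].round(1),s['ft_force'].round(1)); pots()
E
```

```text
16.05 [451.4  15.2 171. ] [ 0.1 -0.2 -0.1]
scene [389.6 235. ] [372, 215, 34, 40, 1038] z10 [424.3 165.9] z44 [446.3 150.4]
scene [340.6 258.4] [328, 239, 26, 34, 558] z10 [440.8  23.7] z44 [462.3  13.5]
side [295.3 232.6] [270, 198, 48, 69, 1562] z10 [453.4  97.1] z44 [444.3  66.8]
```

Call:
step_arm:
  targets:
    - {"travel":[0,0,30],"yaw":0,"fingers":10}
    - {"travel":[0,0,58],"yaw":0,"fingers":10}
    - {"travel":[0,0,58],"yaw":0,"fingers":10}
    - {"travel":[0,0,30],"yaw":0,"fingers":10}
    - {"travel":[0,0,-3],"yaw":0,"fingers":10}

```text
t: 16.65
position: [453.3, 15.1, 170.2]
eef_rot: [0.484, 0.875, 0.001, 0.002]
ft_force: [0.3, -0.6, -0.9]
gripper_width: 0.246
grip_force: 30.0
```

Call:
step_arm:
  targets:
    - {"travel":[0,0,0],"yaw":0,"fingers":10}
    - {"travel":[0,0,0],"yaw":0,"fingers":10}
    - {"travel":[0,0,45],"yaw":0,"fingers":10}
    - {"travel":[0,0,90],"yaw":0,"fingers":10}
    - {"travel":[0,0,130],"yaw":0,"fingers":10}

```text
t: 17.15
position: [452.0, 15.2, 302.9]
eef_rot: [0.484, 0.875, 0.001, 0.002]
ft_force: [0.7, -0.2, -0.6]
gripper_width: 0.244
grip_force: 30.0
```

Call:
step_arm:
  targets:
    - {"travel":[-2,40,0],"yaw":0,"fingers":10}
    - {"travel":[-4,85,0],"yaw":0,"fingers":10}
    - {"travel":[-5,131,0],"yaw":0,"fingers":10}
    - {"travel":[-5,131,0],"yaw":0,"fingers":10}
    - {"travel":[-5,131,0],"yaw":0,"fingers":10}

```text
t: 17.65
position: [447.0, 146.9, 300.3]
eef_rot: [0.483, 0.876, 0.0, 0.001]
ft_force: [-0.7, -0.9, -0.5]
gripper_width: 0.242
grip_force: 30.0
```

```bash
python3 - <<'E'
from h import *
s=observe();print(s['t'],s['position'].round(1),s['ft_force'].round(1)); pots('m9.png')
E
```

```text
17.65 [447.  146.9 300.3] [-0.7 -0.9 -0.5]
scene [389.6 235. ] [372, 215, 34, 40, 1030] z10 [424.4 166.1] z44 [446.5 150.6]
scene [340.9 259.3] [330, 246, 24, 27, 523] z10 [443.5  23.4] z44 [464.8  13.2]
side [293.3 226.3] [270, 190, 48, 77, 1843] z10 [455.5 119.6] z44 [446.3  88.3]
```

The mug hasn't moved, so I scrub it now.

Call:
step_arm:
  targets:
    - {"travel":[0,0,-40],"yaw":0,"fingers":10}
    - {"travel":[0,0,-70],"yaw":0,"fingers":10}
    - {"travel":[0,0,-100],"yaw":0,"fingers":10}
    - {"travel":[0,0,-122],"yaw":0,"fingers":10}
    - {"travel":[0,0,-131],"yaw":0,"fingers":10}

```text
t: 18.25
position: [446.4, 144.5, 165.5]
eef_rot: [0.485, 0.874, -0.001, -0.001]
ft_force: [-0.2, 0.2, 0.6]
gripper_width: 0.242
grip_force: 30.0
```

Call:
step_arm:
  targets:
    - {"travel":[0,0,0],"yaw":0,"fingers":10}
    - {"travel":[0,0,0],"yaw":0,"fingers":10}
    - {"travel":[0,0,30],"yaw":0,"fingers":10}
    - {"travel":[0,0,57],"yaw":0,"fingers":10}
    - {"travel":[0,0,57],"yaw":0,"fingers":10}

```text
t: 18.75
position: [448.9, 146.4, 230.9]
eef_rot: [0.484, 0.875, 0.003, 0.004]
ft_force: [1.1, -0.1, -0.5]
gripper_width: 0.244
grip_force: 30.0
```

Call:
step_arm:
  targets:
    - {"travel":[0,0,0],"yaw":0,"fingers":10}
    - {"travel":[0,0,-28],"yaw":0,"fingers":10}
    - {"travel":[0,0,-57],"yaw":0,"fingers":10}
    - {"travel":[0,0,-57],"yaw":0,"fingers":10}
    - {"travel":[0,0,-57],"yaw":0,"fingers":10}

```text
t: 19.25
position: [446.4, 146.0, 167.0]
eef_rot: [0.484, 0.875, -0.001, -0.001]
ft_force: [0.6, -0.2, -0.3]
gripper_width: 0.244
grip_force: 30.0
```

Call:
step_arm:
  targets:
    - {"travel":[0,0,30],"yaw":0,"fingers":10}
    - {"travel":[0,0,57],"yaw":0,"fingers":10}
    - {"travel":[0,0,57],"yaw":0,"fingers":10}
    - {"travel":[0,0,30],"yaw":0,"fingers":10}
    - {"travel":[0,0,-1],"yaw":0,"fingers":10}

```text
t: 19.75
position: [448.0, 146.4, 167.7]
eef_rot: [0.484, 0.875, 0.001, 0.002]
ft_force: [-0.0, -0.0, -1.5]
gripper_width: 0.243
grip_force: 30.0
```

Call:
step_arm:
  targets:
    - {"travel":[0,0,0],"yaw":0,"fingers":10}
    - {"travel":[0,0,0],"yaw":0,"fingers":10}
    - {"travel":[0,0,40],"yaw":0,"fingers":10}
    - {"travel":[0,0,85],"yaw":0,"fingers":10}
    - {"travel":[0,0,120],"yaw":0,"fingers":10}

```text
t: 20.25
position: [447.1, 146.2, 291.3]
eef_rot: [0.484, 0.875, 0.001, 0.002]
ft_force: [0.7, 0.1, 0.2]
gripper_width: 0.243
grip_force: 30.0
```

```bash
python3 - <<'E'
from h import *
s=observe();print(s['t'],s['position'].round(1),s['ft_force'].round(1)); pots('m10.png')
E
```

```text
20.25 [447.1 146.2 291.3] [0.7 0.1 0.2]
scene [389.6 235.2] [372, 215, 34, 40, 1019] z10 [425.  165.7] z44 [447.  150.2]
scene [341.  259.3] [330, 246, 24, 27, 522] z10 [443.5  23.5] z44 [464.8  13.3]
side [293.5 226.2] [270, 190, 48, 76, 1868] z10 [456.  119.8] z44 [446.8  88.5]
```

Call:
step_arm:
  targets:
    - {"travel":[-10,45,0],"yaw":0,"fingers":10}
    - {"travel":[-20,90,0],"yaw":0,"fingers":10}
    - {"travel":[-30,135,0],"yaw":0,"fingers":10}
    - {"travel":[-40,180,0],"yaw":0,"fingers":10}
    - {"travel":[-47,215,0],"yaw":0,"fingers":10}

```text
t: 20.85
position: [399.0, 363.5, 287.0]
eef_rot: [0.484, 0.875, 0.0, -0.0]
ft_force: [0.2, -0.4, -0.1]
gripper_width: 0.242
grip_force: 30.0
```

Call:
step_arm:
  targets:
    - {"travel":[0,0,-40],"yaw":0,"fingers":10}
    - {"travel":[0,0,-80],"yaw":0,"fingers":10}
    - {"travel":[0,0,-95],"yaw":0,"fingers":10}
    - {"travel":[0,0,-95],"yaw":0,"fingers":10}
    - {"travel":[0,0,-95],"yaw":0,"fingers":10}

```text
t: 21.35
position: [400.5, 361.2, 193.6]
eef_rot: [0.484, 0.875, 0.001, 0.0]
ft_force: [-0.5, 0.1, -1.1]
gripper_width: 0.241
grip_force: 30.0
```

Call:
step_arm:
  targets:
    - {"travel":[13,8,0],"yaw":0,"fingers":10}
    - {"travel":[25,16,0],"yaw":0,"fingers":10}
    - {"travel":[38,24,0],"yaw":0,"fingers":10}
    - {"travel":[51,32,0],"yaw":0,"fingers":10}
    - {"travel":[64,40,0],"yaw":0,"fingers":10}

```text
t: 21.85
position: [465.6, 401.9, 195.3]
eef_rot: [0.484, 0.875, 0.002, 0.001]
ft_force: [0.3, -0.7, -0.8]
gripper_width: 0.239
grip_force: 30.0
```

Call:
step_arm:
  targets:
    - {"travel":[0,0,0],"yaw":0,"fingers":10}
    - {"travel":[0,0,-4],"yaw":0,"fingers":10}
    - {"travel":[0,0,-8],"yaw":0,"fingers":10}
    - {"travel":[0,0,-11],"yaw":0,"fingers":10}
    - {"travel":[0,0,-11],"yaw":0,"fingers":10}

```text
t: 22.35
position: [463.4, 400.9, 180.1]
eef_rot: [0.484, 0.875, -0.0, -0.0]
ft_force: [0.2, -0.4, -1.0]
gripper_width: 0.248
grip_force: 30.0
```

```bash
python3 - <<'E'
from h import *
s=observe();print(s['t'],s['position'].round(1),s['ft_force'].round(1))
E
```

```text
22.35 [463.4 400.9 180.1] [ 0.2 -0.4 -1. ]
```

Call:
step_arm:
  targets:
    - {"travel":[0,0,0],"yaw":0,"fingers":55}
    - {"travel":[0,0,0],"yaw":0,"fingers":55}
    - {"travel":[0,0,0],"yaw":0,"fingers":55}
    - {"travel":[0,0,15],"yaw":0,"fingers":55}
    - {"travel":[0,0,55],"yaw":0,"fingers":55}

```text
t: 22.85
position: [462.8, 400.3, 232.4]
eef_rot: [0.484, 0.875, -0.004, -0.002]
ft_force: [0.6, 0.5, -0.0]
gripper_width: 0.617
grip_force: 0.0
```

Call:
step_arm:
  targets:
    - {"travel":[0,0,45],"yaw":0,"fingers":55}
    - {"travel":[0,0,75],"yaw":-0.12,"fingers":87.5}
    - {"travel":[30,-38,75],"yaw":-0.24,"fingers":87.5}
    - {"travel":[60,-76,75],"yaw":-0.36,"fingers":87.5}
    - {"travel":[90,-115,75],"yaw":-0.48,"fingers":87.5}

```text
t: 23.35
position: [554.6, 285.3, 312.6]
eef_rot: [0.68, 0.734, 0.001, 0.0]
ft_force: [-0.2, 1.1, -0.3]
gripper_width: 0.947
grip_force: 0.0
```

Call:
step_arm:
  targets:
    - {"travel":[30,-38,0],"yaw":-0.12,"fingers":87.5}
    - {"travel":[60,-76,0],"yaw":-0.14,"fingers":87.5}
    - {"travel":[90,-115,-10],"yaw":-0.14,"fingers":87.5}
    - {"travel":[90,-115,-40],"yaw":-0.14,"fingers":87.5}
    - {"travel":[90,-115,-40],"yaw":-0.14,"fingers":87.5}

```text
t: 23.85
position: [643.6, 169.4, 265.8]
eef_rot: [0.729, 0.685, -0.003, -0.002]
ft_force: [-0.2, 0.6, -0.9]
gripper_width: 0.994
grip_force: 0.0
```

```bash
cat >> h.py <<'E'
def blank_wrist(z,guess,rad=110):
    c,im=shot('wrist'); h=cv2.cvtColor(im,cv2.COLOR_BGR2HSV)
    k=cv2.inRange(h,(18,40,190),(36,135,255)); k=cv2.morphologyEx(k,cv2.MORPH_OPEN,np.ones((5,5)))
    for q in cv2.findContours(k,cv2.RETR_EXTERNAL,cv2.CHAIN_APPROX_NONE)[0]:
        if cv2.contourArea(q)<800: continue
        W=np.array([ray(c,*p,z)[:2] for p in q[:,0]],np.float32);r=cv2.minAreaRect(W)
        if np.hypot(*(np.array(r[0])-guess))<rad: print('blank',np.round(r[0],1),np.round(r[1],1),round(r[2],1),q[:,0].min(0),q[:,0].max(0))
    return im
E
python3 - <<'E'
from h import *
s=observe();print(s['t'],s['position'].round(1),s['eef_rot'].round(3))
im=blank_wrist(6,(644,271))
c,jm=shot('side'); d,sm=shot('scene')
cv2.imwrite('pics/m11.png',np.hstack([cv2.resize(im,(400,300)),cv2.resize(jm[60:180,200:360],(400,300))]))
E
```

```text
23.85 [643.6 169.4 265.8] [ 0.729  0.685 -0.003 -0.002]
blank [644.4 273.6] [98.6 63.7] 86.3 [285  53] [347 153]
```

View pics/m11.png

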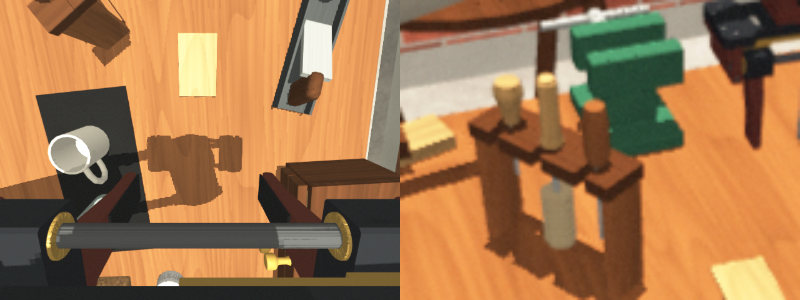

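The brush hangs upright in the middle slot. Blank5 is in clear view at wrist (316,130) in full-size pixels, lined up with the tool. I'll go over it and down.

Call:
step_arm:
  targets:
    - {"travel":[0,45,0],"yaw":0,"fingers":87.5}
    - {"travel":[0,90,0],"yaw":0,"fingers":87.5}
    - {"travel":[0,103,-25],"yaw":0,"fingers":87.5}
    - {"travel":[0,103,-65],"yaw":0,"fingers":87.5}
    - {"travel":[0,103,-105],"yaw":0,"fingers":87.5}

```text
t: 24.5
position: [644.2, 277.2, 168.8]
eef_rot: [0.727, 0.687, 0.003, 0.001]
ft_force: [-0.6, -0.5, 0.8]
gripper_width: 0.998
grip_force: 0.0
```

Call:
step_arm:
  targets:
    - {"travel":[0,0,-45],"yaw":0,"fingers":87.5}
    - {"travel":[0,0,-90],"yaw":0,"fingers":87.5}
    - {"travel":[0,0,-125],"yaw":0,"fingers":87.5}
    - {"travel":[0,0,-140],"yaw":0,"fingers":87.5}
    - {"travel":[0,0,-140],"yaw":0,"fingers":87.5}

```text
t: 25.0
position: [643.1, 275.0, 25.0]
eef_rot: [0.727, 0.686, -0.001, -0.0]
ft_force: [-0.3, -1.1, -0.2]
gripper_width: 0.996
grip_force: 0.0
```

Call:
step_arm:
  targets:
    - {"travel":[0,0,0],"yaw":0,"fingers":87.5}
    - {"travel":[0,0,0],"yaw":0,"fingers":87.5}

```text
t: 25.2
position: [645.8, 275.2, 29.8]
eef_rot: [0.728, 0.686, 0.003, 0.001]
ft_force: [0.5, -0.7, 1.5]
gripper_width: 0.993
grip_force: 0.0
```

Call:
step_arm:
  targets:
    - {"travel":[0,-2,-12],"yaw":0,"fingers":87.5}
    - {"travel":[0,-2,-20],"yaw":0,"fingers":87.5}
    - {"travel":[0,-2,-22],"yaw":0,"fingers":87.5}
    - {"travel":[0,-2,-22],"yaw":0,"fingers":87.5}
    - {"travel":[0,-2,-22],"yaw":0,"fingers":87.5}

```text
t: 25.7
position: [643.9, 272.2, 3.5]
eef_rot: [0.728, 0.686, -0.0, -0.0]
ft_force: [-0.1, -0.1, -0.9]
gripper_width: 1.001
grip_force: 0.0
```

Call:
step_arm:
  targets:
    - {"travel":[0,0,0],"yaw":0,"fingers":87.5}

```text
t: 25.8
position: [644.2, 272.2, 4.0]
eef_rot: [0.728, 0.686, 0.0, 0.0]
ft_force: [-0.0, 0.1, 0.3]
gripper_width: 0.995
grip_force: 0.0
```

Call:
step_arm:
  targets:
    - {"travel":[0,0,0],"yaw":0,"fingers":87.5}

```text
t: 25.9
position: [644.2, 272.3, 4.0]
eef_rot: [0.728, 0.686, 0.0, 0.0]
ft_force: [-1.5, 0.4, 0.3]
gripper_width: 0.999
grip_force: 0.0
```

Call:
step_arm:
  targets:
    - {"travel":[0,0,-2],"yaw":0,"fingers":87.5}
    - {"travel":[0,0,-2],"yaw":0,"fingers":55}
    - {"travel":[0,0,-2],"yaw":0,"fingers":55}
    - {"travel":[0,0,-2],"yaw":0,"fingers":55}
    - {"travel":[0,0,-2],"yaw":0,"fingers":55}

```text
t: 26.4
position: [644.0, 272.2, 1.6]
eef_rot: [0.728, 0.686, -0.0, -0.0]
ft_force: [-0.1, 0.1, 0.4]
gripper_width: 0.722
grip_force: 30.0
```

Call:
step_arm:
  targets:
    - {"travel":[0,0,0],"yaw":0,"fingers":55}
    - {"travel":[0,0,0],"yaw":0,"fingers":55}
    - {"travel":[0,0,0],"yaw":0,"fingers":55}
    - {"travel":[0,0,10],"yaw":0,"fingers":55}
    - {"travel":[0,0,30],"yaw":0,"fingers":55}

```text
t: 26.9
position: [642.7, 271.7, 30.1]
eef_rot: [0.728, 0.686, -0.002, -0.001]
ft_force: [-0.3, -0.4, -0.6]
gripper_width: 0.721
grip_force: 30.0
```

Blank5 is held. Next I measure the board's fences from the first frames: the scene view shows the -y fence's foot and the side view the +x fence's foot.

```bash
python3 - <<'E'
from h import *
for n in('scene','side'):
    c=cam(n); im=cv2.imread(f'pics/{n}1.png'); h=cv2.cvtColor(im,cv2.COLOR_BGR2HSV)
    m=np.zeros(im.shape[:2],np.uint8)
    cv2.fillConvexPoly(m,cv2.convexHull(np.int32([proj(c,p) for p in((340,-470,12),(560,-470,12),(560,-250,12),(340,-250,12))])),255)
    k=cv2.inRange(h,(0,0,90),(180,60,255))&m
    k=cv2.morphologyEx(k,cv2.MORPH_OPEN,np.ones((3,3)))
    q=max(cv2.findContours(k,cv2.RETR_EXTERNAL,cv2.CHAIN_APPROX_NONE)[0],key=cv2.contourArea)
    H=cv2.approxPolyDP(cv2.convexHull(q),2,True)[:,0]
    for p in H: print(n,p,ray(c,*p,12)[:2].round(1))
    W=np.array([ray(c,*p,12)[:2] for p in q[:,0]])
    # fit edges: points extreme in rotated frame
    for th in(-.1,):
        ex=np.array([np.cos(th),np.sin(th)]);ey=np.array([-np.sin(th),np.cos(th)])
        X,Y=W@ex,W@ey
        for nm,A,B,sg in(('-x',Y,X,-1),('+x',Y,X,1),('-y',X,Y,-1),('+y',X,Y,1)):
            lo,hi=np.percentile(A,[10,90]); pts=[]
            for a in np.arange(lo,hi,5):
                s=(abs(A-a)<3)
                if s.any(): pts.append((a,(sg*B[s]).max()*sg))
            pts=np.array(pts); 
            for _ in range(3):
                f=np.polyfit(*pts.T,1); r=pts[:,1]-np.polyval(f,pts[:,0]); pts=pts[abs(r)<max(1.5,np.std(r))]
            sl=f[0]; ang=th+(-np.arctan(sl) if nm[1]=='x' else np.arctan(sl))
            print(n,nm,'yaw',round(ang,3),'offset mid',np.polyval(f,pts[:,0].mean()).round(1),len(pts))
E
```

```text
scene [213 277] [ 371.2 -274.5]
scene [225 325] [ 503.6 -281.9]
scene [154 346] [ 491.5 -434.6]
scene [147 296] [ 361.4 -427. ]
scene -x yaw -0.062 offset mid 397.7 31
scene +x yaw -0.754 offset mid 476.9 8
scene -y yaw -0.062 offset mid -386.4 25
scene +y yaw -0.062 offset mid -231.6 26
side [386 356] [ 517.6 -287.4]
side [414 423] [ 506.9 -426.3]
side [339 462] [ 353.8 -441.8]
side [313 375] [ 366.  -275.8]
side -x yaw -0.067 offset mid 392.2 29
side +x yaw -0.062 offset mid 546.9 28
side -y yaw 0.779 offset mid -360.8 8
side +y yaw -0.063 offset mid -234.3 30
```

Call:
step_arm:
  targets:
    - {"travel":[0,0,45],"yaw":0,"fingers":55}
    - {"travel":[0,0,90],"yaw":0,"fingers":55}
    - {"travel":[-10,-35,120],"yaw":0,"fingers":55}
    - {"travel":[-24,-80,130],"yaw":0,"fingers":55}
    - {"travel":[-38,-127,130],"yaw":0,"fingers":55}

```text
t: 27.4
position: [606.6, 144.7, 166.0]
eef_rot: [0.727, 0.686, 0.003, 0.002]
ft_force: [1.4, 0.4, -0.3]
gripper_width: 0.723
grip_force: 30.0
```

Call:
step_arm:
  targets:
    - {"travel":[-14,-47,0],"yaw":0,"fingers":55}
    - {"travel":[-28,-94,0],"yaw":0,"fingers":55}
    - {"travel":[-42,-141,0],"yaw":0,"fingers":55}
    - {"travel":[-56,-188,0],"yaw":0,"fingers":55}
    - {"travel":[-70,-235,0],"yaw":0,"fingers":55}

```text
t: 27.9
position: [535.2, -91.5, 162.8]
eef_rot: [0.728, 0.686, 0.0, 0.001]
ft_force: [0.9, -0.6, -1.4]
gripper_width: 0.721
grip_force: 30.0
```

Call:
step_arm:
  targets:
    - {"travel":[-14,-47,0],"yaw":0,"fingers":55}
    - {"travel":[-28,-94,0],"yaw":0,"fingers":55}
    - {"travel":[-42,-140,0],"yaw":0,"fingers":55}
    - {"travel":[-42,-140,0],"yaw":0,"fingers":55}
    - {"travel":[-42,-140,0],"yaw":0,"fingers":55}

```text
t: 28.4
position: [493.6, -230.7, 162.4]
eef_rot: [0.729, 0.685, 0.0, 0.0]
ft_force: [0.6, 0.4, -0.4]
gripper_width: 0.722
grip_force: 30.0
```

```bash
python3 - <<'E'
from h import *
s=observe();print(s['t'],s['position'].round(1),s['joint_pos'].round(2),s['gripper_width'])
im=shot('wrist','w12.png')
E
```

```text
28.4 [ 493.6 -230.7  162.4] [-0.5  -0.06  1.49  0.    1.71 -0.44] 0.7219748188005034
```

View pics/w12.png

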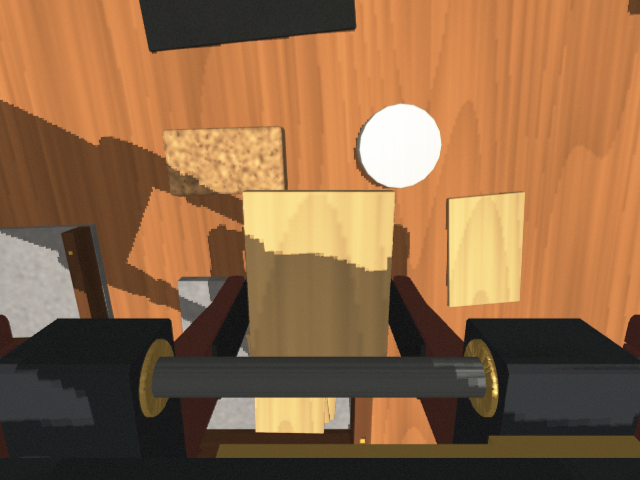

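The wrist view shows the held blank straight between the fingers at (320,270) and blank4 at (486,249). The cork is at (225,160) and the wax tin at (400,146), both undisturbed. I carry on to the stack.

Call:
step_arm:
  targets:
    - {"travel":[-14,-46,0],"yaw":0,"fingers":55}
    - {"travel":[-28,-92,0],"yaw":0,"fingers":55}
    - {"travel":[-42,-139,0],"yaw":0,"fingers":55}
    - {"travel":[-42,-139,-40],"yaw":0,"fingers":55}
    - {"travel":[-42,-139,-80],"yaw":0,"fingers":55}

```text
t: 28.95
position: [453.4, -369.4, 82.6]
eef_rot: [0.728, 0.686, 0.0, 0.002]
ft_force: [0.0, -0.2, -1.2]
gripper_width: 0.726
grip_force: 30.0
```

Call:
step_arm:
  targets:
    - {"travel":[0,0,-25],"yaw":0,"fingers":55}
    - {"travel":[0,0,-38],"yaw":0,"fingers":55}
    - {"travel":[0,0,-46],"yaw":0,"fingers":55}
    - {"travel":[0,0,-46],"yaw":0,"fingers":55}
    - {"travel":[0,0,-46],"yaw":0,"fingers":55}

```text
t: 29.45
position: [453.0, -369.0, 37.4]
eef_rot: [0.728, 0.686, 0.0, 0.001]
ft_force: [-0.4, 0.6, 0.6]
gripper_width: 0.723
grip_force: 30.0
```

Call:
step_arm:
  targets:
    - {"travel":[0,0,0],"yaw":0,"fingers":55}

```text
t: 29.55
position: [452.9, -369.4, 37.6]
eef_rot: [0.728, 0.686, 0.0, 0.002]
ft_force: [-0.4, 0.2, -0.1]
gripper_width: 0.727
grip_force: 30.0
```

Now at z = 37.5, I lower 4 mm to just above the stack and release with a small opening.

Call:
step_arm:
  targets:
    - {"travel":[0,0,-2],"yaw":0,"fingers":55}
    - {"travel":[0,0,-4],"yaw":0,"fingers":55}
    - {"travel":[0,0,-4],"yaw":0,"fingers":55}
    - {"travel":[0,0,-4],"yaw":0,"fingers":74}
    - {"travel":[0,0,-4],"yaw":0,"fingers":74}

```text
t: 30.05
position: [451.9, -368.8, 31.6]
eef_rot: [0.728, 0.686, -0.0, -0.0]
ft_force: [-0.1, 0.7, -0.3]
gripper_width: 0.832
grip_force: 0.0
```

Call:
step_arm:
  targets:
    - {"travel":[0,0,0],"yaw":0,"fingers":74}
    - {"travel":[0,0,20],"yaw":0,"fingers":74}
    - {"travel":[0,0,60],"yaw":0,"fingers":80}
    - {"travel":[0,0,100],"yaw":0,"fingers":87.5}
    - {"travel":[30,35,120],"yaw":0.04,"fingers":87.5}

```text
t: 30.55
position: [480.7, -337.8, 156.1]
eef_rot: [0.716, 0.698, -0.001, 0.003]
ft_force: [1.6, 0.7, -0.2]
gripper_width: 0.992
grip_force: 0.0
```

```bash
python3 - <<'E'
from h import *
s=observe();print(s['t'],s['position'].round(1),s['ft_force'])
# blank4 by earlier wrist frame
c,_=shot('side')
for n in('scene','side'):
    c,im=shot(n); h=cv2.cvtColor(im,cv2.COLOR_BGR2HSV)
    k=cv2.inRange(h,(15,60,150),(30,150,255)); k=cv2.morphologyEx(k,cv2.MORPH_OPEN,np.ones((3,3)))
    for q in cv2.findContours(k,cv2.RETR_EXTERNAL,cv2.CHAIN_APPROX_NONE)[0]:
        if cv2.contourArea(q)<150: continue
        for z in(6,36):
            r=cv2.minAreaRect(np.array([ray(c,*p,z)[:2] for p in q[:,0]],np.float32))
            if 350<r[0][0]<700 and -450<r[0][1]<-200: print(n,z,np.round(r[0],1),np.round(r[1],1),round(r[2],1))
E
```

```text
30.55 [ 480.7 -337.8  156.1] [ 1.61865396  0.65637288 -0.18885098]
scene 6 [ 639.2 -264.6] [ 64.3 101.8] 1.7
scene 36 [ 651.5 -264.1] [62.2 98.4] 1.7
side 6 [ 634.9 -280.5] [64.9 72.4] 1.6
side 36 [ 620.6 -294.1] [62.7 69.9] 1.6
```

Call:
step_arm:
  targets:
    - {"travel":[40,18,0],"yaw":0.055,"fingers":87.5}
    - {"travel":[80,36,0],"yaw":0.055,"fingers":87.5}
    - {"travel":[120,55,0],"yaw":0.055,"fingers":87.5}
    - {"travel":[156,72,0],"yaw":0.055,"fingers":87.5}
    - {"travel":[156,72,-40],"yaw":0.055,"fingers":87.5}

```text
t: 31.2
position: [643.6, -260.9, 116.0]
eef_rot: [0.693, 0.721, 0.002, 0.005]
ft_force: [-0.6, -0.7, 0.2]
gripper_width: 0.994
grip_force: 0.0
```

Call:
step_arm:
  targets:
    - {"travel":[0,0,-40],"yaw":0,"fingers":87.5}
    - {"travel":[0,0,-75],"yaw":0,"fingers":87.5}
    - {"travel":[0,0,-95],"yaw":0,"fingers":87.5}
    - {"travel":[0,0,-95],"yaw":0,"fingers":87.5}
    - {"travel":[0,0,-95],"yaw":0,"fingers":87.5}

```text
t: 31.7
position: [637.0, -262.4, 15.8]
eef_rot: [0.695, 0.719, -0.0, -0.001]
ft_force: [0.2, -0.7, 1.4]
gripper_width: 0.995
grip_force: 0.0
```

Call:
step_arm:
  targets:
    - {"travel":[0,0,0],"yaw":0,"fingers":87.5}

```text
t: 31.8
position: [638.6, -262.8, 18.6]
eef_rot: [0.695, 0.719, 0.0, 0.001]
ft_force: [-0.3, 0.4, 0.0]
gripper_width: 0.995
grip_force: 0.0
```

Call:
step_arm:
  targets:
    - {"travel":[-1,-2,-8],"yaw":0,"fingers":87.5}
    - {"travel":[-1,-2,-13],"yaw":0,"fingers":87.5}
    - {"travel":[-1,-2,-13],"yaw":0,"fingers":87.5}
    - {"travel":[-1,-2,-13],"yaw":0,"fingers":87.5}
    - {"travel":[-1,-2,-13],"yaw":0,"fingers":87.5}

```text
t: 32.3
position: [636.9, -264.0, 3.8]
eef_rot: [0.695, 0.719, 0.0, 0.0]
ft_force: [0.7, 0.9, 0.9]
gripper_width: 0.992
grip_force: 0.0
```

Call:
step_arm:
  targets:
    - {"travel":[0,0,0],"yaw":0,"fingers":87.5}

```text
t: 32.4
position: [637.0, -264.0, 3.9]
eef_rot: [0.695, 0.719, 0.0, 0.0]
ft_force: [-0.6, -0.9, 0.3]
gripper_width: 0.997
grip_force: 0.0
```

Call:
step_arm:
  targets:
    - {"travel":[0,0,-2],"yaw":0,"fingers":87.5}
    - {"travel":[0,0,-2],"yaw":0,"fingers":55}
    - {"travel":[0,0,-2],"yaw":0,"fingers":55}
    - {"travel":[0,0,-2],"yaw":0,"fingers":55}
    - {"travel":[0,0,-2],"yaw":0,"fingers":55}

```text
t: 32.9
position: [636.9, -264.0, 1.5]
eef_rot: [0.695, 0.719, 0.0, 0.0]
ft_force: [0.4, 0.3, -1.1]
gripper_width: 0.722
grip_force: 30.0
```

Call:
step_arm:
  targets:
    - {"travel":[0,0,0],"yaw":0,"fingers":55}
    - {"travel":[0,0,0],"yaw":0,"fingers":55}
    - {"travel":[0,0,10],"yaw":0,"fingers":55}
    - {"travel":[0,0,50],"yaw":0,"fingers":55}
    - {"travel":[0,0,90],"yaw":0,"fingers":55}

```text
t: 33.4
position: [636.0, -263.6, 91.7]
eef_rot: [0.695, 0.719, -0.0, -0.001]
ft_force: [0.9, -0.4, 0.1]
gripper_width: 0.72
grip_force: 30.0
```

Call:
step_arm:
  targets:
    - {"travel":[-40,-23,10],"yaw":-0.05,"fingers":55}
    - {"travel":[-80,-46,10],"yaw":-0.096,"fingers":55}
    - {"travel":[-120,-69,10],"yaw":-0.096,"fingers":55}
    - {"travel":[-160,-92,10],"yaw":-0.096,"fingers":55}
    - {"travel":[-185,-106,10],"yaw":-0.096,"fingers":55}

```text
t: 33.9
position: [449.4, -371.5, 102.7]
eef_rot: [0.729, 0.685, -0.0, 0.001]
ft_force: [-0.1, -0.1, 0.1]
gripper_width: 0.73
grip_force: 30.0
```

Call:
step_arm:
  targets:
    - {"travel":[0,0,-20],"yaw":0,"fingers":55}
    - {"travel":[0,0,-40],"yaw":0,"fingers":55}
    - {"travel":[0,0,-55],"yaw":0,"fingers":55}
    - {"travel":[0,0,-55],"yaw":0,"fingers":55}
    - {"travel":[0,0,-55],"yaw":0,"fingers":55}

```text
t: 34.4
position: [452.0, -369.9, 46.9]
eef_rot: [0.728, 0.685, -0.0, -0.0]
ft_force: [-0.5, -0.4, 0.4]
gripper_width: 0.72
grip_force: 30.0
```

Call:
step_arm:
  targets:
    - {"travel":[0,0,0],"yaw":0,"fingers":55}

```text
t: 34.5
position: [452.6, -370.3, 48.0]
eef_rot: [0.728, 0.685, 0.0, 0.001]
ft_force: [-0.6, -0.3, -1.2]
gripper_width: 0.723
grip_force: 30.0
```

Call:
step_arm:
  targets:
    - {"travel":[0,0,-5],"yaw":0,"fingers":55}
    - {"travel":[0,0,-8],"yaw":0,"fingers":55}
    - {"travel":[0,0,-8],"yaw":0,"fingers":55}
    - {"travel":[0,0,-8],"yaw":0,"fingers":74}
    - {"travel":[0,0,-8],"yaw":0,"fingers":74}

```text
t: 35.0
position: [451.9, -370.1, 38.7]
eef_rot: [0.728, 0.685, -0.0, 0.0]
ft_force: [0.1, 0.6, 0.6]
gripper_width: 0.836
grip_force: 0.0
```

Call:
step_arm:
  targets:
    - {"travel":[0,0,0],"yaw":0,"fingers":74}
    - {"travel":[0,0,20],"yaw":0,"fingers":74}
    - {"travel":[0,0,60],"yaw":0,"fingers":60}
    - {"travel":[8,40,60],"yaw":0,"fingers":25}
    - {"travel":[15,80,60],"yaw":0,"fingers":25}

```text
t: 35.5
position: [467.5, -290.4, 100.6]
eef_rot: [0.729, 0.684, 0.0, 0.002]
ft_force: [0.1, -0.2, -0.8]
gripper_width: 0.609
grip_force: 0.0
```

Call:
step_arm:
  targets:
    - {"travel":[0,0,0],"yaw":0,"fingers":25}
    - {"travel":[0,0,-40],"yaw":0,"fingers":25}
    - {"travel":[0,0,-70],"yaw":0,"fingers":25}
    - {"travel":[0,0,-70],"yaw":0,"fingers":25}
    - {"travel":[0,0,-70],"yaw":0,"fingers":25}

```text
t: 36.0
position: [466.5, -290.3, 28.7]
eef_rot: [0.728, 0.685, -0.0, -0.001]
ft_force: [-0.7, -0.4, 0.2]
gripper_width: 0.284
grip_force: 0.0
```

Call:
step_arm:
  targets:
    - {"travel":[0,0,0],"yaw":0,"fingers":25}
    - {"travel":[0,0,0],"yaw":0,"fingers":25}

```text
t: 36.2
position: [467.9, -291.0, 30.9]
eef_rot: [0.728, 0.685, 0.0, 0.002]
ft_force: [0.7, 1.2, 0.0]
gripper_width: 0.287
grip_force: 0.0
```

```bash
python3 - <<'E'
from h import *
s=observe();print(s['t'],s['position'].round(1),s['ft_force'].round(1))
for n in('scene','side'):
    c,im=shot(n,n+'_s.png'); h=cv2.cvtColor(im,cv2.COLOR_BGR2HSV)
    k=cv2.inRange(h,(15,50,100),(32,150,255)); k=cv2.morphologyEx(k,cv2.MORPH_OPEN,np.ones((3,3)))
    for q in cv2.findContours(k,cv2.RETR_EXTERNAL,cv2.CHAIN_APPROX_NONE)[0]:
        if cv2.contourArea(q)<150: continue
        z=42
        r=cv2.minAreaRect(np.array([ray(c,*p,z)[:2] for p in q[:,0]],np.float32))
        if 350<r[0][0]<560 and -450<r[0][1]<-250: print(n,z,np.round(r[0],1),np.round(r[1],1),round(r[2],1))
E
```

```text
36.2 [ 467.9 -291.    30.9] [0.7 1.2 0. ]
scene 42 [ 468.  -369.5] [104.3  94.2] 86.7
side 42 [ 454.2 -376.1] [107.3  80.4] 85.5
```

Call:
step_arm:
  targets:
    - {"travel":[0,0,-8],"yaw":0,"fingers":25}
    - {"travel":[0,0,-15],"yaw":0,"fingers":25}
    - {"travel":[0,0,-15],"yaw":0,"fingers":25}
    - {"travel":[0,0,-15],"yaw":0,"fingers":25}
    - {"travel":[0,0,-15],"yaw":0,"fingers":25}

```text
t: 36.8
position: [466.6, -289.8, 13.1]
eef_rot: [0.728, 0.685, -0.0, -0.0]
ft_force: [-0.1, 0.7, -0.4]
gripper_width: 0.288
grip_force: 0.0
```

Call:
step_arm:
  targets:
    - {"travel":[0,-7,0],"yaw":0,"fingers":25}
    - {"travel":[-1,-13,0],"yaw":0,"fingers":25}
    - {"travel":[-1,-18,0],"yaw":0,"fingers":25}
    - {"travel":[-1,-22,0],"yaw":0,"fingers":25}
    - {"travel":[-2,-26,0],"yaw":0,"fingers":25}

```text
t: 37.3
position: [465.2, -315.3, 13.5]
eef_rot: [0.728, 0.685, 0.001, -0.001]
ft_force: [3.4, 12.6, 3.7]
gripper_width: 0.286
grip_force: 5.7
```

Call:
step_arm:
  targets:
    - {"travel":[0,-2,0],"yaw":0,"fingers":25}
    - {"travel":[0,-4,0],"yaw":0,"fingers":25}
    - {"travel":[0,-4,0],"yaw":0,"fingers":25}

```text
t: 37.6
position: [466.5, -316.3, 13.5]
eef_rot: [0.728, 0.686, 0.004, -0.002]
ft_force: [4.6, 13.8, 2.8]
gripper_width: 0.285
grip_force: 6.4
```

The y push firmed up at y of about -316 with 14 N, a few mm before I expected it. I back off and do the x push with the fingers turned across.

Call:
step_arm:
  targets:
    - {"travel":[0,8,0],"yaw":0,"fingers":25}
    - {"travel":[0,10,40],"yaw":0,"fingers":25}
    - {"travel":[0,10,75],"yaw":-0.14,"fingers":45}
    - {"travel":[-20,0,75],"yaw":-0.28,"fingers":45}
    - {"travel":[-40,-10,75],"yaw":-0.42,"fingers":45}

```text
t: 38.1
position: [425.2, -330.9, 90.5]
eef_rot: [0.856, 0.516, 0.0, 0.002]
ft_force: [-0.2, 1.3, -0.9]
gripper_width: 0.498
grip_force: 0.0
```

Call:
step_arm:
  targets:
    - {"travel":[-17,-12,0],"yaw":-0.14,"fingers":45}
    - {"travel":[-34,-24,0],"yaw":-0.28,"fingers":45}
    - {"travel":[-34,-36,0],"yaw":-0.42,"fingers":45}
    - {"travel":[-34,-49,0],"yaw":-0.56,"fingers":45}
    - {"travel":[-34,-49,0],"yaw":-0.7,"fingers":45}

```text
t: 38.6
position: [390.1, -380.6, 88.5]
eef_rot: [0.982, 0.19, -0.0, 0.001]
ft_force: [-0.5, 1.1, -0.0]
gripper_width: 0.514
grip_force: 0.0
```

Call:
step_arm:
  targets:
    - {"travel":[0,0,0],"yaw":-0.14,"fingers":45}
    - {"travel":[0,0,0],"yaw":-0.28,"fingers":45}
    - {"travel":[0,0,0],"yaw":-0.42,"fingers":45}
    - {"travel":[0,0,0],"yaw":-0.451,"fingers":45}
    - {"travel":[0,0,0],"yaw":-0.451,"fingers":45}

```text
t: 39.1
position: [390.6, -379.3, 88.6]
eef_rot: [1.0, -0.031, -0.0, 0.0]
ft_force: [-0.4, 1.2, -0.1]
gripper_width: 0.512
grip_force: 0.0
```

```bash
python3 - <<'E'
from h import *
s=observe();q=s['eef_rot'];print(s['t'],s['position'].round(1),s['joint_pos'].round(2),2*np.arctan2(q[1],q[0])-np.pi/2)
for n in('scene','side'):
    c,im=shot(n,n+'_s2.png'); h=cv2.cvtColor(im,cv2.COLOR_BGR2HSV)
    k=cv2.inRange(h,(15,50,100),(32,150,255)); k=cv2.morphologyEx(k,cv2.MORPH_OPEN,np.ones((3,3)))
    for q in cv2.findContours(k,cv2.RETR_EXTERNAL,cv2.CHAIN_APPROX_NONE)[0]:
        if cv2.contourArea(q)<150: continue
        z=42
        W=np.array([ray(c,*p,z)[:2] for p in q[:,0]],np.float32)
        r=cv2.minAreaRect(W)
        if 350<r[0][0]<560 and -450<r[0][1]<-250:
            d=W-np.array([509.2,-437.5]);X=d@[.998,-.062];Y=d@[.062,.998]
            print(n,np.round(r[0],1),np.round(r[1],1),round(r[2],1),'X',X.min(),X.max(),'Y',Y.min(),Y.max())
E
```

```text
39.1 [ 390.6 -379.3   88.6] [-0.83 -0.04  1.6  -0.    1.58  0.8 ] -1.632515698187004
scene [ 468.9 -377.1] [107.4  92.5] 87.6 X -90.92264931640624 1.6930394653320426 Y 4.028844628906251 111.7659907470703
side [ 474.5 -383.2] [102.9  51.1] 81.2 X -68.08421419677734 -15.581607812499989 Y 1.6909404541015634 103.8821747680664
```

Call:
step_arm:
  targets:
    - {"travel":[0,0,-40],"yaw":0,"fingers":45}
    - {"travel":[0,0,-65],"yaw":0,"fingers":45}
    - {"travel":[0,0,-74],"yaw":0,"fingers":45}
    - {"travel":[0,0,-74],"yaw":0,"fingers":45}
    - {"travel":[0,0,-74],"yaw":0,"fingers":45}

```text
t: 39.7
position: [391.2, -379.4, 15.4]
eef_rot: [1.0, -0.03, 0.0, 0.0]
ft_force: [0.2, -0.7, -0.4]
gripper_width: 0.513
grip_force: 0.0
```

Call:
step_arm:
  targets:
    - {"travel":[8,-1,0],"yaw":0,"fingers":45}
    - {"travel":[16,-1,0],"yaw":0,"fingers":45}
    - {"travel":[23,-1,0],"yaw":0,"fingers":45}
    - {"travel":[29,-2,0],"yaw":0,"fingers":45}
    - {"travel":[34,-2,0],"yaw":0,"fingers":45}

```text
t: 40.2
position: [425.5, -381.0, 14.5]
eef_rot: [1.0, -0.03, -0.0, 0.0]
ft_force: [-0.2, 0.2, 0.7]
gripper_width: 0.512
grip_force: 0.3
```

Call:
step_arm:
  targets:
    - {"travel":[3,0,0],"yaw":0,"fingers":45}
    - {"travel":[6,0,0],"yaw":0,"fingers":45}
    - {"travel":[8,-1,0],"yaw":0,"fingers":45}
    - {"travel":[8,-1,0],"yaw":0,"fingers":45}

```text
t: 40.6
position: [433.0, -382.0, 14.4]
eef_rot: [1.0, -0.031, 0.0, -0.0]
ft_force: [-1.2, 1.2, 0.1]
gripper_width: 0.512
grip_force: 0.0
```

Call:
step_arm:
  targets:
    - {"travel":[1.5,0,0],"yaw":0,"fingers":45}
    - {"travel":[3,0,0],"yaw":0,"fingers":45}
    - {"travel":[4,0,0],"yaw":0,"fingers":45}
    - {"travel":[4,0,0],"yaw":0,"fingers":45}

```text
t: 41.0
position: [436.9, -382.0, 14.5]
eef_rot: [1.0, -0.031, 0.0, 0.0]
ft_force: [-1.9, -0.4, 0.0]
gripper_width: 0.509
grip_force: 0.5
```

Call:
step_arm:
  targets:
    - {"travel":[1,0,0],"yaw":0,"fingers":45}
    - {"travel":[2,0,0],"yaw":0,"fingers":45}
    - {"travel":[2,0,0],"yaw":0,"fingers":45}

```text
t: 41.3
position: [439.0, -382.0, 14.5]
eef_rot: [1.0, -0.031, 0.0, -0.0]
ft_force: [-0.8, -0.0, -0.2]
gripper_width: 0.511
grip_force: 0.4
```

Call:
step_arm:
  targets:
    - {"travel":[1,0,0],"yaw":0,"fingers":45}
    - {"travel":[2,0,0],"yaw":0,"fingers":45}
    - {"travel":[2,0,0],"yaw":0,"fingers":45}

```text
t: 41.6
position: [439.3, -381.9, 14.5]
eef_rot: [1.0, -0.031, -0.002, -0.0]
ft_force: [-7.6, 2.1, 2.7]
gripper_width: 0.517
grip_force: 3.9
```

Call:
step_arm:
  targets:
    - {"travel":[1,0,0],"yaw":0,"fingers":45}
    - {"travel":[2,0,0],"yaw":0,"fingers":45}
    - {"travel":[2,0,0],"yaw":0,"fingers":45}

```text
t: 41.9
position: [439.3, -381.9, 14.5]
eef_rot: [1.0, -0.031, -0.004, -0.001]
ft_force: [-15.1, 3.1, 6.9]
gripper_width: 0.512
grip_force: 7.9
```

Firm contact against the +x fence at x = 439.3, as predicted. Back to the y side for the second tap.

Call:
step_arm:
  targets:
    - {"travel":[-9,0,0],"yaw":0,"fingers":45}
    - {"travel":[-11,0,35],"yaw":0,"fingers":45}
    - {"travel":[-11,0,75],"yaw":0.14,"fingers":25}
    - {"travel":[0,25,75],"yaw":0.28,"fingers":25}
    - {"travel":[15,50,75],"yaw":0.42,"fingers":25}

```text
t: 42.4
position: [458.9, -332.7, 92.1]
eef_rot: [0.984, 0.18, 0.002, 0.002]
ft_force: [0.3, -0.4, -1.3]
gripper_width: 0.296
grip_force: 0.0
```

Call:
step_arm:
  targets:
    - {"travel":[10,18,0],"yaw":0.14,"fingers":25}
    - {"travel":[20,36,0],"yaw":0.28,"fingers":25}
    - {"travel":[24,36,0],"yaw":0.42,"fingers":25}
    - {"travel":[24,36,0],"yaw":0.56,"fingers":25}
    - {"travel":[24,36,0],"yaw":0.7,"fingers":25}

```text
t: 42.9
position: [482.6, -295.7, 89.8]
eef_rot: [0.861, 0.508, 0.001, 0.001]
ft_force: [-0.6, -0.2, 0.1]
gripper_width: 0.284
grip_force: 0.0
```

Call:
step_arm:
  targets:
    - {"travel":[0,0,0],"yaw":0.14,"fingers":25}
    - {"travel":[0,0,0],"yaw":0.28,"fingers":25}
    - {"travel":[0,0,0],"yaw":0.42,"fingers":25}
    - {"travel":[0,0,0],"yaw":0.451,"fingers":25}
    - {"travel":[0,0,0],"yaw":0.451,"fingers":25}

```text
t: 43.4
position: [482.2, -296.0, 89.8]
eef_rot: [0.728, 0.685, 0.0, 0.001]
ft_force: [-0.1, -0.5, 0.6]
gripper_width: 0.286
grip_force: 0.0
```

```bash
cat > stack.py <<'E'
from h import *
s=observe();q=s['eef_rot'];print(s['t'],s['position'].round(1),2*np.arctan2(q[1],q[0])-np.pi/2)
for n in('scene','side'):
    c,im=shot(n,n+'_s3.png'); h=cv2.cvtColor(im,cv2.COLOR_BGR2HSV)
    k=cv2.inRange(h,(15,50,100),(32,150,255)); k=cv2.morphologyEx(k,cv2.MORPH_OPEN,np.ones((3,3)))
    for q in cv2.findContours(k,cv2.RETR_EXTERNAL,cv2.CHAIN_APPROX_NONE)[0]:
        if cv2.contourArea(q)<150: continue
        W=np.array([ray(c,*p,42)[:2] for p in q[:,0]],np.float32)
        r=cv2.minAreaRect(W)
        if 350<r[0][0]<560 and -450<r[0][1]<-250:
            d=W-np.array([509.2,-437.5]);X=d@[.998,-.062];Y=d@[.062,.998]
            print(n,np.round(r[0],1),np.round(r[1],1),round(r[2],1),'X',X.min(),X.max(),'Y',Y.min(),Y.max())
E
python3 stack.py
```

```text
43.4 [ 482.2 -296.    89.8] -0.06058516868214303
scene [ 483.7 -379. ] [108.5  61.4] 86.4 X -59.801599877929675 1.5811683715820426 Y 2.5465033813476574 111.01818190917969
side [ 477.4 -383.6] [100.3  70.9] 86.4 X -70.51907094726562 0.38093332519532375 Y 1.6909404541015634 102.0036923461914
```

Call:
step_arm:
  targets:
    - {"travel":[0,0,-40],"yaw":0,"fingers":25}
    - {"travel":[0,0,-65],"yaw":0,"fingers":25}
    - {"travel":[0,0,-75],"yaw":0,"fingers":25}
    - {"travel":[0,0,-75],"yaw":0,"fingers":25}
    - {"travel":[0,0,-75],"yaw":0,"fingers":25}

```text
t: 44.0
position: [482.3, -296.3, 15.3]
eef_rot: [0.728, 0.685, 0.0, 0.001]
ft_force: [-0.6, 0.1, 0.3]
gripper_width: 0.284
grip_force: 0.0
```

Call:
step_arm:
  targets:
    - {"travel":[0,-5,0],"yaw":0,"fingers":25}
    - {"travel":[0,-9,0],"yaw":0,"fingers":25}
    - {"travel":[-1,-13,0],"yaw":0,"fingers":25}
    - {"travel":[-1,-16,0],"yaw":0,"fingers":25}
    - {"travel":[-1,-18,0],"yaw":0,"fingers":25}

```text
t: 44.5
position: [480.8, -314.4, 14.5]
eef_rot: [0.728, 0.685, 0.0, 0.0]
ft_force: [0.8, 0.2, -0.6]
gripper_width: 0.286
grip_force: 0.0
```

Call:
step_arm:
  targets:
    - {"travel":[0,-2,0],"yaw":0,"fingers":25}
    - {"travel":[0,-3,0],"yaw":0,"fingers":25}
    - {"travel":[0,-3,0],"yaw":0,"fingers":25}

```text
t: 44.8
position: [480.8, -317.1, 14.5]
eef_rot: [0.728, 0.685, -0.0, -0.0]
ft_force: [0.7, -0.1, -0.4]
gripper_width: 0.284
grip_force: 0.0
```

Call:
step_arm:
  targets:
    - {"travel":[0,-2,0],"yaw":0,"fingers":25}
    - {"travel":[0,-3,0],"yaw":0,"fingers":25}
    - {"travel":[0,-3,0],"yaw":0,"fingers":25}

```text
t: 45.1
position: [480.8, -319.9, 14.5]
eef_rot: [0.728, 0.685, 0.0, -0.0]
ft_force: [-0.5, 0.4, 1.3]
gripper_width: 0.285
grip_force: 0.4
```

Call:
step_arm:
  targets:
    - {"travel":[0,-2,0],"yaw":0,"fingers":25}
    - {"travel":[0,-3,0],"yaw":0,"fingers":25}
    - {"travel":[0,-3,0],"yaw":0,"fingers":25}

```text
t: 45.4
position: [480.6, -322.8, 14.4]
eef_rot: [0.728, 0.685, 0.0, -0.0]
ft_force: [-0.3, 2.9, 2.0]
gripper_width: 0.283
grip_force: 1.5
```

Call:
step_arm:
  targets:
    - {"travel":[0,-1,0],"yaw":0,"fingers":25}
    - {"travel":[0,-2,0],"yaw":0,"fingers":25}
    - {"travel":[0,-2,0],"yaw":0,"fingers":25}

```text
t: 45.7
position: [480.6, -323.8, 14.4]
eef_rot: [0.728, 0.685, 0.001, -0.001]
ft_force: [-1.6, 7.6, 3.5]
gripper_width: 0.283
grip_force: 3.5
```

Call:
step_arm:
  targets:
    - {"travel":[0,-1,0],"yaw":0,"fingers":25}
    - {"travel":[0,-2,0],"yaw":0,"fingers":25}
    - {"travel":[0,-2,0],"yaw":0,"fingers":25}

```text
t: 46.0
position: [480.6, -323.8, 14.4]
eef_rot: [0.728, 0.686, 0.002, -0.003]
ft_force: [-3.5, 14.1, 6.0]
gripper_width: 0.289
grip_force: 7.1
```

Firm at y = -323.8. One more x tap, then I retreat and look.

Call:
step_arm:
  targets:
    - {"travel":[0,8,0],"yaw":0,"fingers":25}
    - {"travel":[0,10,40],"yaw":0,"fingers":25}
    - {"travel":[0,10,75],"yaw":-0.14,"fingers":45}
    - {"travel":[-30,-12,75],"yaw":-0.28,"fingers":45}
    - {"travel":[-60,-34,75],"yaw":-0.42,"fingers":45}

```text
t: 46.5
position: [421.5, -362.4, 91.8]
eef_rot: [0.856, 0.517, 0.0, 0.003]
ft_force: [-0.0, 0.4, -0.0]
gripper_width: 0.501
grip_force: 0.0
```

Call:
step_arm:
  targets:
    - {"travel":[0,-12,0],"yaw":-0.14,"fingers":45}
    - {"travel":[0,-23,0],"yaw":-0.28,"fingers":45}
    - {"travel":[0,-23,0],"yaw":-0.42,"fingers":45}
    - {"travel":[0,-23,0],"yaw":-0.56,"fingers":45}
    - {"travel":[0,-23,0],"yaw":-0.7,"fingers":45}

```text
t: 47.0
position: [420.8, -385.0, 89.7]
eef_rot: [0.982, 0.19, 0.0, 0.001]
ft_force: [1.1, 0.3, 0.3]
gripper_width: 0.51
grip_force: 0.0
```

Call:
step_arm:
  targets:
    - {"travel":[0,0,0],"yaw":-0.14,"fingers":45}
    - {"travel":[0,0,0],"yaw":-0.28,"fingers":45}
    - {"travel":[0,0,0],"yaw":-0.42,"fingers":45}
    - {"travel":[0,0,0],"yaw":-0.451,"fingers":45}
    - {"travel":[0,0,0],"yaw":-0.451,"fingers":45}

```text
t: 47.5
position: [420.9, -384.7, 89.7]
eef_rot: [1.0, -0.031, 0.0, 0.001]
ft_force: [-0.5, -1.4, 0.2]
gripper_width: 0.513
grip_force: 0.0
```

Call:
step_arm:
  targets:
    - {"travel":[-3,0,-40],"yaw":0,"fingers":45}
    - {"travel":[-3,0,-65],"yaw":0,"fingers":45}
    - {"travel":[-3,0,-75],"yaw":0,"fingers":45}
    - {"travel":[-3,0,-75],"yaw":0,"fingers":45}
    - {"travel":[-3,0,-75],"yaw":0,"fingers":45}

```text
t: 48.0
position: [418.2, -384.6, 15.3]
eef_rot: [1.0, -0.03, 0.0, 0.001]
ft_force: [0.1, 0.4, -0.0]
gripper_width: 0.514
grip_force: 0.0
```

Call:
step_arm:
  targets:
    - {"travel":[6,0,0],"yaw":0,"fingers":45}
    - {"travel":[11,-1,0],"yaw":0,"fingers":45}
    - {"travel":[15,-1,0],"yaw":0,"fingers":45}
    - {"travel":[18,-1,0],"yaw":0,"fingers":45}
    - {"travel":[19,-1,0],"yaw":0,"fingers":45}

```text
t: 48.5
position: [437.3, -384.9, 14.5]
eef_rot: [1.0, -0.03, -0.0, -0.0]
ft_force: [-0.4, -0.2, -0.6]
gripper_width: 0.511
grip_force: 0.0
```

Call:
step_arm:
  targets:
    - {"travel":[1,0,0],"yaw":0,"fingers":45}
    - {"travel":[3,0,0],"yaw":0,"fingers":45}
    - {"travel":[4,0,0],"yaw":0,"fingers":45}
    - {"travel":[4,0,0],"yaw":0,"fingers":45}

```text
t: 48.9
position: [439.1, -385.0, 14.5]
eef_rot: [1.0, -0.031, -0.002, -0.0]
ft_force: [-6.4, 1.3, 3.0]
gripper_width: 0.512
grip_force: 3.4
```

Call:
step_arm:
  targets:
    - {"travel":[-10,0,0],"yaw":0,"fingers":45}
    - {"travel":[-25,1,30],"yaw":0,"fingers":45}
    - {"travel":[-40,2,70],"yaw":0,"fingers":45}
    - {"travel":[-55,3,110],"yaw":0,"fingers":45}
    - {"travel":[-75,4,140],"yaw":0,"fingers":45}

```text
t: 49.4
position: [365.5, -381.2, 157.4]
eef_rot: [1.0, -0.03, 0.001, 0.001]
ft_force: [0.5, -0.2, 0.2]
gripper_width: 0.514
grip_force: 0.0
```

Call:
step_arm:
  targets:
    - {"travel":[0,0,0],"yaw":0,"fingers":45}
    - {"travel":[0,0,0],"yaw":0,"fingers":45}

```text
t: 49.6
position: [365.8, -381.4, 155.2]
eef_rot: [1.0, -0.031, 0.001, 0.001]
ft_force: [0.3, -0.0, 0.2]
gripper_width: 0.507
grip_force: 0.0
```

```bash
python3 - <<'E'
from h import *
print(observe()['position'].round(1))
pots()
w=shot('wrist')[1]; s=shot('scene')[1]; d=shot('side')[1]
cv2.imwrite('pics/m14.png',np.vstack([np.hstack([cv2.resize(w[:300],(400,300)),cv2.resize(s[90:330,300:620],(400,300))]),np.hstack([cv2.resize(d[340:460,300:460],(400,300)),cv2.resize(d[70:310,200:520],(400,300))])]))
E
python3 stack.py
```

```text
[ 365.8 -381.4  155.2]
scene [389.6 235. ] [372, 215, 34, 40, 1038] z10 [424.3 165.9] z44 [446.3 150.5]
scene [341.1 259.1] [329, 246, 25, 27, 537] z10 [443.1  23.9] z44 [464.5  13.7]
side [281.1 202.7] [243, 178, 84, 53, 2335] z10 [452.  212.3] z44 [442.9 177.4]
side [320.6 253. ] [262, 208, 97, 87, 3430] z10 [489.4  13.2] z44 [478.8 -13.8]
49.85 [ 365.7 -380.4  152.5] -1.6314979752385577
scene [ 483.2 -382.1] [102.5  61.7] 86.4 X -60.289884545898424 1.50846072998048 Y 2.4632657104492193 104.91347951660157
side [ 477.6 -383.6] [100.4  70.8] 86.2 X -70.38771688232421 0.3971456665039177 Y 1.5756673217773447 102.0036923461914
```

View pics/m14.png

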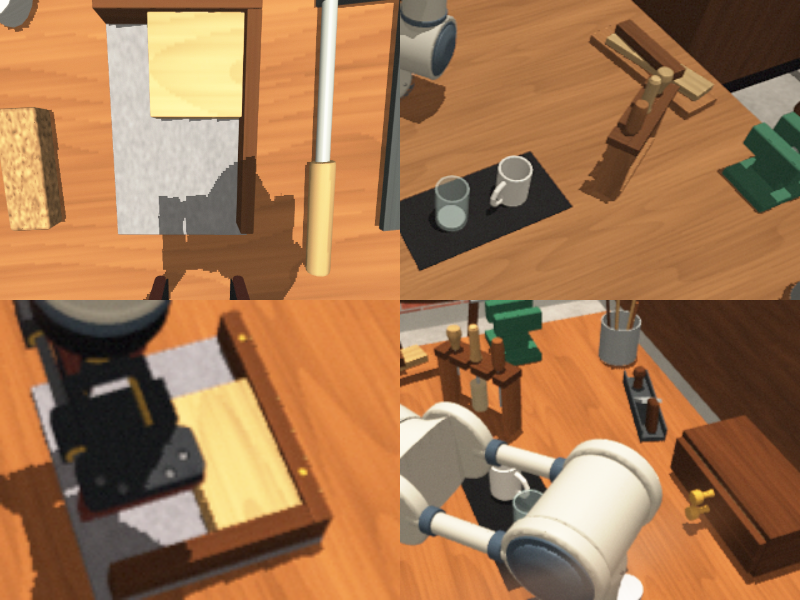

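The stack is flush in the corner of both fences, with no blank sticking out. The brush hangs in the middle slot, and the jar and mug stand upright on the mat. I hand in now.

```bash
python3 -c "
from cell import *
print(close_job())"
```

```text
the job is handed in; nothing more can be done
None
```

I handed the job in: the jar and then the mug were scrubbed on the mat (no tin was present), the brush hangs back in its middle slot, and all five blanks looked square and flush against both fences in the last pictures; no verdict was returned.

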